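# Rack the last drive punch and latch the keeper bar

## Robot

A 6-joint arm with a two-finger parallel gripper is mounted at the origin on the work surface. World frame = base frame: x ahead of the robot, y to its left, z up, the work surface at z = 0. Lengths are in m, angles in rad, forces in N, time in s.
With the tool pointing down it reaches from about 0.325 to 0.9 m from the base axis. Payload 6.1 kg.
Tool frame: the origin (TCP) lies midway between the tips of the shut fingers; the grasp point (between the pads) lies 19 mm behind it (manip.hold_point_z is the distance from the TCP to the grasp point, in m); z points along the fingers, y is the direction in which the jaws open and shut (so a half turn about z gives the same grasp; the last joint's range is limited). The gripper opens to 87 mm and grips with 3 to 60 N. Pads are 19 mm wide; open, the fingers measure 117 mm over their backs; the gripper's body (75 mm by 190 mm) begins 51 mm behind the grasp point.
Start: joints at [-1.421, 0.22, 1.526, -0, 1.395, -0.126], TCP at [0.17, -0.601, 0.223] pointing down, gripper open.
Joint ranges: [-2.98, 2.98], [-0.91, 2.08], [0.09, 2.57], [-1.24, 4.39], [0.2, 2.65], [-2.68, 2.68]. Speed limits (rad/s): [2.57, 2.57, 3.01, 3.14, 3.14, 3.14].

## Interface

Orientations are given as a unit quaternion [w, x, y, z].
In Python, from cell import manip gives the robot as it stands. The module is installed in compiled form; this text tells all that it offers.
- The arm moves only by the shell command python3 -m creep 'ROWS' [FORCE]. ROWS is JSON, a list that holds one entry, the list of rows, each a list of 7 numbers: the turn, a rotation vector about the tool's x, y, z in degrees, then the shift along the tool's x, y, z in mm, then the opening, from 0 (shut) to 1 (fully open). In form: [[[wx, wy, wz, tx, ty, tz, claw], ...]]. A call has 1 to 12 rows; each row is the pose to reach, as a shift and turn from the pose measured when the call began, along the tool's axes at that moment; what a row does not reach only later rows make up. A row lasts 1/10 s, in which the tool goes at most 50 mm and 8.59 degrees, less where a joint would pass 70% of its speed; a pose out of reach is approached as far as the arm can. A call with a gripper value outside its range is refused whole. The fingers move at their own pace and stop on an object; FORCE is the grip in N (left out, the last holds). Time passes only in rows, so rows that repeat a pose let the fingers close. It gives the time, the measured TCP pose, the force and the opening at its end, in the units of the state.
- manip.state(): the state, without advancing time (a new reading comes with each control period).
- manip.get_image(name): name is "scene" or "top" or "wrist"; returns a dict with "frame" (384x512x3 uint8, blue, green, red), "fx", "fy", "cx", "cy" (pixels), "R" (3x3) and "t" (3): a world point X has camera coordinates R X + t; the wrist camera has in their place "mount" (4x4, takes a point from camera to tool coordinates, whose origin is the TCP and whose axes are the flange's). Camera axes: x right, y down, z forward; pixel columns grow to the right and rows downward; lengths in m; the calibration is good to about 2 mm. A picture is of the moment at which its call begins: read the wrist's pose just before it. There is no depth.
- manip.hand_in(): hands the job in, once; it reports no verdict.
The state is a dict: "clock": time; "joint_positions": joint angles; "dq": joint speeds; "effort": joint torques, N m; "tool_pos": TCP position; "orientation": TCP orientation; "wrist_force": force on the tool from outside, world axes, zero at the start; "moment": the same for the moment, N m; "finger_gap": finger opening in m.
Only numpy, scipy, OpenCV 4.12 (cv2) and the standard library are available. Lean on these libraries where they do the work, as an engineer would, in place of code of your own. Each camera call takes 0.05 s, during which the arm holds its last target.

## Task

Put the steel drive punch standing in the bench block back into the empty bore of the leaning punch rack, fully home with its collar flat on the wood, then swing the keeper bar over the collars and pinch its finger post towards the fixed thumb post until the bar's end snaps shut in the spring catch. The rack stands loose on slippery glides: do not shove it out of its place or force it, leave the other punches in their bores and do not disturb the other things on the bench.

Things in the scene. Friction and masses are not known exactly. Their poses are not given: they have to be found in the camera images.
- punch: The loose steel drive punch, about 110 g, round about its axis: 12 mm shank 42 mm long below (last 8 mm taper to 7 mm), collar 26 mm across and 6 mm thick, above it a 12 mm stem and a 15 mm head (62 to 68 mm above the origin). Origin: centre of the collar's underside, z towards the head. Starts upright in the bench block, collar on its top.
- bench_block: Fixed wooden block 75 x 75 x 46 mm on the bench with one 14 mm hole straight down through its middle, in which the punch starts. Origin: centre of its underside.
- rack: Portable punch rack, 2 kg with its punches, loose on four slippery nylon glides (a level push of 4 to 6 N slides it), base 170 mm (x) by 315 mm (y). Its wooden block (305 mm along the row) has a face sloping 30 degrees from level, rising away from the robot; four bores stand square to the face in a level row, three filled. Wire handles at both ends. Origin: centre of its underside; x away from the robot, y along the row to the left.
- bore_1: First bore of the rack, at the right (-y) end of the row: 13.5 mm wide, 46 mm deep, 2 mm chamfer. Origin: centre of its mouth on the block's face, 86 mm above the bench; z along the bore out of the face (30 degrees from vertical, leaning to the robot's side), x up the slope, y along the row. A punch that is home has its origin and its z here. One of the four bores is empty, any of them.
- bore_2: Second bore from the right, like bore_1, 42 mm further along y.
- bore_3: Third bore from the right, like bore_1, 84 mm further along y.
- bore_4: Fourth bore, next to the hinge, like bore_1, 126 mm further along y.
- punch_a: A punch of the same shape, standing loose in another bore, home. Origin and axes as for the loose punch.
- punch_b: As punch_a.
- punch_c: As punch_a.
- keeper (a joint): Angle of the keeper bar, rad: 0 = shut; grows as it swings open up the slope in a plane 8 to 14 mm above the face; range 0 to 1.6; friction (about 1 N at the post) holds it where it is left. Flat steel, 12 mm wide, 217 mm from hinge to round tip. Shut, it lies over the edges of the collars on the upslope side of the stems, its centre line 14 mm from the bores'. A punch not home blocks it.
- keeper_post (a point): Centre of the top of the finger post on the bar: a round steel pin 14 mm across, 32 mm tall above the bar, square to the block's face (top 46 mm above the face), 196 mm from the hinge axis.
- keeper_hinge (a point): On the hinge axis of the keeper bar (square to the block's face, along the bores), at the level of the bar's upper side, 14 mm above the face; at the left (+y) end of the row.
- thumb_post (a point): Centre of the top of the fixed thumb post on the block's face: a round steel pin like the finger post, 14 mm across, top 46 mm above the face. With the bar shut the finger post stands 32 mm from it, straight up the slope (46 mm over both); the bar is pinched shut between the two; a grip of 15 to 30 N is plenty.
- catch (a point): Top of the spring catch at the right (-y) end of the rack, edge facing the bar's tip: steel housing 22 x 24 mm, 21 mm tall above the face, with a spring ball in that side. The ball meets the bar's tip near 0.05 rad, resists with up to 11 N at the finger post until 0.016 rad, then snaps the bar on to a firm stop at 0; a bar short of 0.016 rad is not latched.
- jar: Glass jar, 60 mm across, 75 mm tall, bystander. Origin: centre of its underside.
- drum: Spare wooden finishing drum, 124 mm across, 65 mm tall with its hub, bystander. Origin: centre of its underside.
- mallet: Mallet lying flat, white head 50 mm across and 85 mm long, handle 200 mm along -x, bystander. Origin: under the joint of handle and head.

How it is judged:
By the outcome, as a careful person would: the job done as asked, in the order asked, and still so for the second after the job is handed in, with the robot touching nothing.
It also fails if it takes over 67 s, if anything falls off the work surface, if the arm or the gripper's body presses on something with over 40 N, if the wrist force passes 120 N, or if a joint passes its speed limit or range.

## Working session

There is one attempt and no reset: what is moved stays moved. The work goes in short steps, Python scripts to look and compute and a shell command to move; the robot and the scene stay as the last step left them, time stands still between calls to the robot, and variables do not carry over. Pictures are saved under pics/ and viewed, and the job is handed in when it is done.

```bash
mkdir -p pics; cat > h.py <<'E'
import numpy as np, cv2, json
from cell import manip
from scipy.spatial.transform import Rotation as Rn
def Rq(q): return Rn.from_quat([q[1],q[2],q[3],q[0]])
E
python3 - <<'E'
from h import *
print(manip.state(), manip.hold_point_z)
for n in ["scene","top","wrist"]:
    d=manip.get_image(n)
    cv2.imwrite(f"pics/{n}0.png",d["frame"])
    print(n,{k:np.array(v).tolist() for k,v in d.items() if k!="frame"})
    np.savez(f"{n}0.npz",**{k:v for k,v in d.items()})
E
```

```text
{'clock': 0.0, 'joint_positions': array([-1.42111452e+00,  2.21218581e-01,  1.52762680e+00, -2.28395655e-05,
        1.39469013e+00, -1.26106045e-01]), 'dq': array([-1.70724739e-04, -1.04012103e-03,  9.33751680e-05,  1.29380238e-03,
       -2.16776071e-03, -6.61777253e-04]), 'effort': array([ 3.56462751e-04, -4.94615650e+01, -3.87377179e+01,  7.00440304e-02,
        5.72431250e-02, -1.54317345e-04]), 'tool_pos': array([ 0.1700818 , -0.60076207,  0.22143363]), 'orientation': array([-9.71231651e-04,  9.90506944e-01,  1.37459265e-01, -2.26912812e-05]), 'wrist_force': array([ 0.35322668,  0.26900875, -0.0363851 ]), 'moment': array([-0.01958705, -0.01554626,  0.03372532]), 'finger_gap': 0.08717313777776095} 0.0187
scene {'fx': 415.7872045746872, 'fy': 415.7872045746872, 'cx': 253.5417215837965, 'cy': 196.47536146483375, 'R': [[0.8844312861566003, 0.4666609114313341, 0.0029822490603900295], [0.3011039166552277, -0.5657565346781508, -0.7676301028775853], [-0.35653573655702925, 0.679814046053071, -0.6408862077987713]], 't': [-0.46096880493920517, -0.13844503211767056, 1.6665730292044219]}
top {'fx': 407.166354726822, 'fy': 407.166354726822, 'cx': 256.532119421808, 'cy': 190.47077855559488, 'R': [[-0.0016757224328109435, -0.9999892467222786, -0.004324163981354246], [-0.9986764872182737, 0.0018957752253691547, -0.05139727535252851], [0.051404920306298806, 0.004232313327761036, -0.9986689249657257]], 't': [-0.05017504708610421, 0.5665596993593509, 1.1566638561299571]}
wrist {'fx': 316.7537372148514, 'fy': 316.7537372148514, 'cx': 262.12940784890344, 'cy': 189.4132215503186, 'mount': [[-0.0012987456202398387, -0.9646640553071179, -0.2634797405081433, 0.07312267413822982], [0.9999990044731675, -0.0011075064890653772, -0.0008743466417515995, -0.0006690659770594021], [0.0005516452548262091, -0.26348061376086357, 0.9646645333273689, -0.16240179479759242], [0.0, 0.0, 0.0, 1.0]]}
```

View pics/scene0.png

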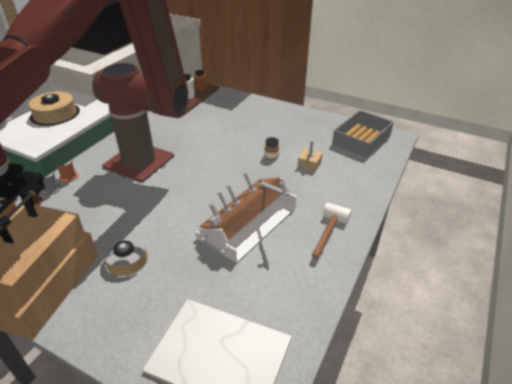

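View pics/top0.png

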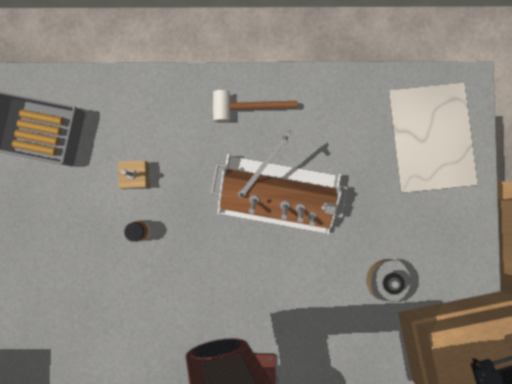

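View pics/wrist0.png

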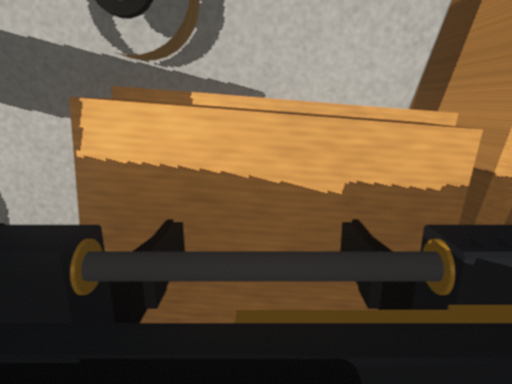

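```bash
cat >> h.py <<'E'
def load(n): 
    d=np.load(n,allow_pickle=True); return {k:d[k] for k in d.files}
def cam(d):
    """return C, function pixel->world dir; for wrist needs pose keys p,q"""
    if 'mount' in d:
        T=np.eye(4); T[:3,:3]=Rq(d['q']).as_matrix(); T[:3,3]=d['p']
        M=T@d['mount']; return M[:3,:3],M[:3,3]
    R=np.array(d['R']);return R.T,-R.T@d['t']
def ray(d,u,v):
    A,C=cam(d); w=A@np.array([(u-d['cx'])/d['fx'],(v-d['cy'])/d['fy'],1]); return C,w/np.linalg.norm(w)
def atz(d,u,v,z):
    C,w=ray(d,u,v); return C+w*(z-C[2])/w[2]
def tri(*obs):
    S=np.zeros((3,3));b=np.zeros(3)
    for d,u,v in obs:
        C,w=ray(d,u,v);P=np.eye(3)-np.outer(w,w);S+=P;b+=P@C
    X=np.linalg.solve(S,b)
    return X,[np.round(np.array(proj(d,X))-[u,v],1).tolist() for d,u,v in obs]
def proj(d,X):
    A,C=cam(d); c=A.T@(np.asarray(X)-C); return [d['fx']*c[0]/c[2]+d['cx'],d['fy']*c[1]/c[2]+d['cy']]
def snap(n,tag):
    s=manip.state(); d=manip.get_image(n); d=dict(d)
    d['p']=s['tool_pos'];d['q']=s['orientation']
    cv2.imwrite(f"pics/{n}{tag}.png",d["frame"]); np.savez(f"{n}{tag}.npz",**d); return d
def crop(d,u0,v0,u1,v1,k,name):
    im=cv2.resize(d['frame'][v0:v1,u0:u1],None,fx=k,fy=k,interpolation=cv2.INTER_CUBIC); cv2.imwrite(f"pics/{name}.png",im)
E
python3 - <<'E'
from h import *
t=load('top0.npz');s=load('scene0.npz')
crop(t,205,120,355,240,5,'tc'); crop(s,190,165,310,265,6,'sc')
print(atz(t,132,174,0.05),atz(t,280,200,0.08))
E
```

```text
[0.61145434 0.29707958 0.05      ] [ 0.53710543 -0.11504744  0.08      ]
```

View pics/tc.png

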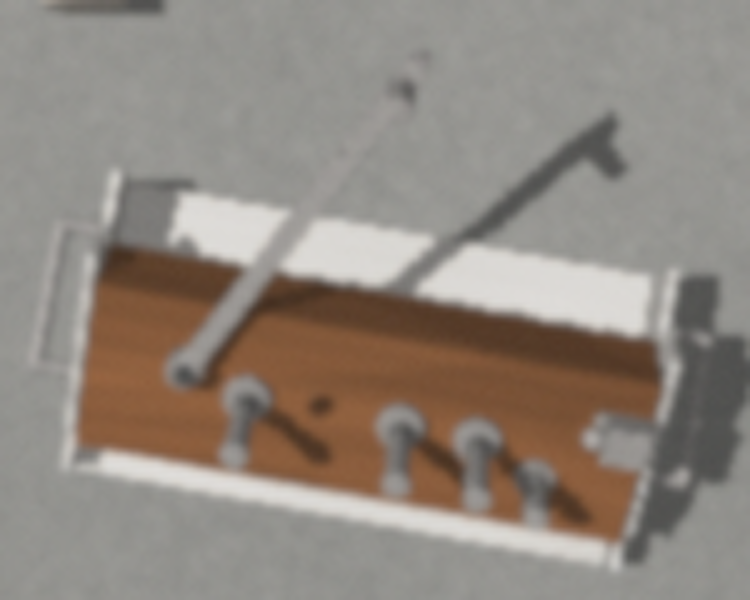

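View pics/sc.png

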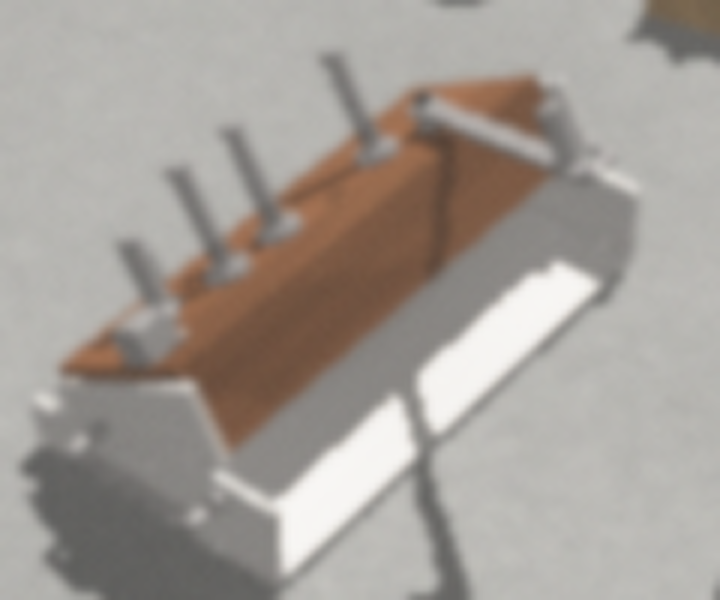

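```bash
python3 -m creep '[[[0,0,0,0,0,-140,1],[0,0,0,0,0,-140,1],[0,0,0,0,0,-140,1],[0,0,0,552,-519,-140,1],[0,0,0,552,-519,-140,1],[0,0,0,552,-519,-140,1],[0,0,0,552,-519,-140,1],[0,0,0,552,-519,-140,1],[0,0,0,552,-519,-140,1],[0,0,0,552,-519,-140,1],[0,0,0,552,-519,-140,1],[0,0,0,552,-519,-140,1]]]'
```

```text
clock: 1.35
tool_pos: [0.4021, -0.2133, 0.3622]
orientation: [-0.001, 0.991, 0.137, 0.0]
wrist_force: [-0.5, -0.4, 0.1]
finger_gap: 0.087
```

```bash
python3 -c "
from h import *
snap('wrist','1')"; python3 -m creep '[[[0,0,0,224,-210,0,1],[0,0,0,224,-210,0,1],[0,0,0,224,-210,0,1],[0,0,0,224,-210,0,1],[0,0,0,224,-210,0,1],[0,0,0,224,-210,0,1],[0,0,0,224,-210,0,1],[0,0,0,224,-210,0,1],[0,0,0,224,-210,0,1]]]'; python3 -c "
from h import *
snap('wrist','2')"
```

```text
clock: 2.3
tool_pos: [0.5618, 0.0566, 0.364]
orientation: [-0.002, 0.99, 0.141, 0.001]
wrist_force: [0.5, -0.2, 0.3]
finger_gap: 0.0866
```

View pics/wrist1.png

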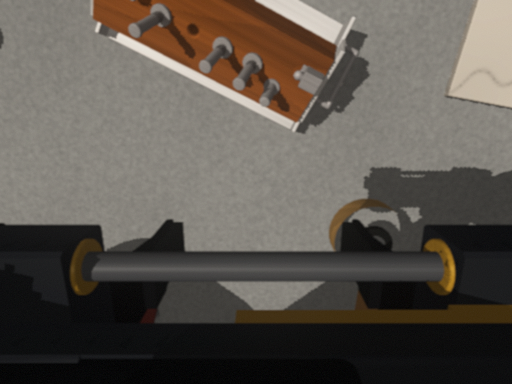

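View pics/wrist2.png

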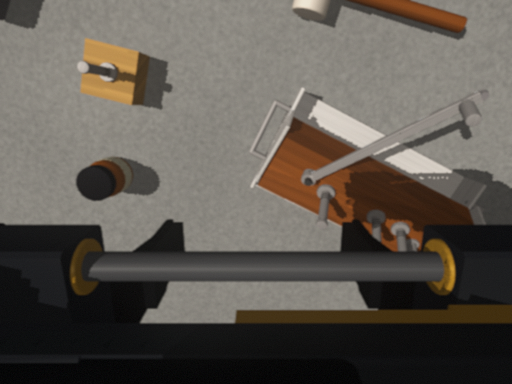

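```bash
python3 - <<'E'
from h import *
t=load('top0.npz');w=load('wrist2.npz');s=load('scene0.npz')
a=[cv2.resize(x,(380,290),interpolation=cv2.INTER_CUBIC) for x in (t['frame'][154:192,108:158],w['frame'][27:122,65:190],s['frame'][135:180,286:345])]
cv2.imwrite('pics/blk.png',np.hstack([a[0],a[1]])); cv2.imwrite('pics/blk2.png',a[2])
crop(w,240,80,500,260,3,'w2c')
E
```

```text
(no output)
```

View pics/blk.png

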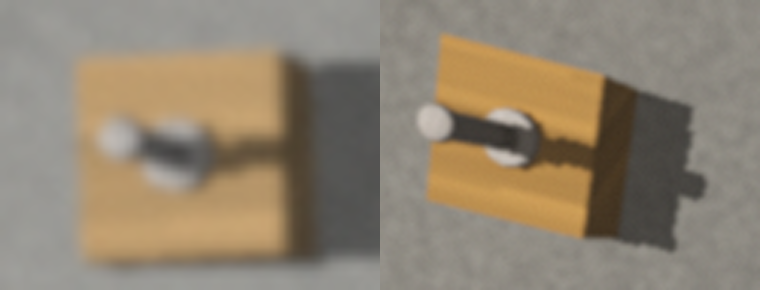

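View pics/w2c.png

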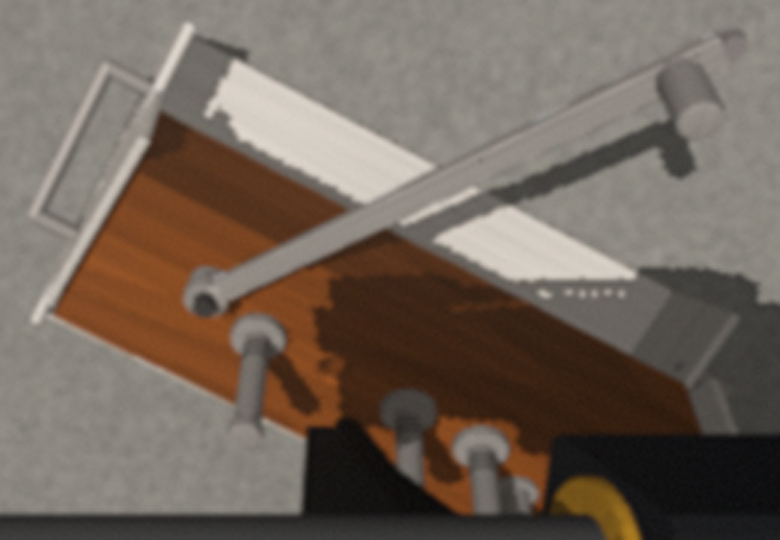

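```bash
python3 - <<'E'
from h import *
t=load('top0.npz');w=load('wrist2.npz');s=load('scene0.npz')
print(w['p'],w['q'])
for a,b in [((123.8,172.1),(82.8,67)),((131.3,174.3),(108.4,72.2))]:
    print(tri((t,*a),(w,*b)))
print(atz(t,123.8,172.1,.114),atz(w,82.8,67,.114),atz(t,131.3,174.3,.052),atz(w,108.4,72.2,.052))
print(manip.state()['joint_positions'])
E
```

```text
[0.56184452 0.05660734 0.36399363] [-0.00249749  0.99003676  0.14078132  0.00126264]
(array([0.61121277, 0.29786034, 0.1198569 ]), [[-0.3, -0.4], [0.7, 1.2]])
(array([0.61138955, 0.29940174, 0.05150425]), [[-0.3, -0.3], [0.5, 0.8]])
[0.61059884 0.29890387 0.114     ] [0.61206699 0.30203691 0.114     ] [0.61043198 0.29840278 0.052     ] [0.61227991 0.30006169 0.052     ]
[-0.04351124  0.01967481  1.48430066  0.00546012  1.63556038  1.246305  ]
```

```bash
cat >> h.py <<'E'
def delta(p,Rt=None):
    s=manip.state(); R0=Rq(s['orientation']); 
    d=R0.inv().apply(np.array(p)-s['tool_pos'])*1000
    r=(R0.inv()*(Rt if Rt is not None else R0)).as_rotvec(degrees=True)
    print('rot',np.round(r,2),'shift',np.round(d,1)); return r,d
def Rdown(ang):  # tool z down, tool y at world heading ang (deg)
    a=np.radians(ang);y=np.array([np.cos(a),np.sin(a),0]);z=np.array([0,0,-1.]);return Rn.from_matrix(np.c_[np.cross(y,z),y,z])
E
python3 -c "
from h import *
delta([.611,.299,.18],Rdown(-74))
delta([.611,.299,.07],Rdown(-74))"
```

```text
rot [-0.26 -0.21  0.12] shift [ 114.1 -218.9  185.7]
rot [-0.26 -0.21  0.12] shift [ 113.7 -218.4  295.7]
```

```bash
python3 -m creep '[[[-0.2,-0.2,0,114,-219,186,1],[-0.2,-0.2,0,114,-219,186,1],[-0.2,-0.2,0,114,-219,186,1],[-0.2,-0.2,0,114,-219,186,1],[-0.2,-0.2,0,114,-219,186,1],[-0.2,-0.2,0,114,-219,186,1],[-0.2,-0.2,0,114,-219,186,1],[-0.2,-0.2,0,114,-219,186,1],[-0.2,-0.2,0,114,-219,186,1]]]'; python3 -c "
from h import *
d=snap('wrist','3')
delta([.611,.299,.07],Rdown(-74))
print(proj(d,[.611,.299,.114]),proj(d,[.611,.299,.052]))"
```

```text
clock: 3.25
tool_pos: [0.6118, 0.2972, 0.1811]
orientation: [-0.0, 0.99, 0.139, 0.001]
wrist_force: [-0.4, -0.9, -0.2]
finger_gap: 0.0872
rot [-0.03 -0.17  0.  ] shift [ -1.   -1.9 111.9]
[np.float64(260.8004237318121), np.float64(203.1718872240853)] [np.float64(261.1247696279047), np.float64(183.32820552060844)]
```

View pics/wrist3.png

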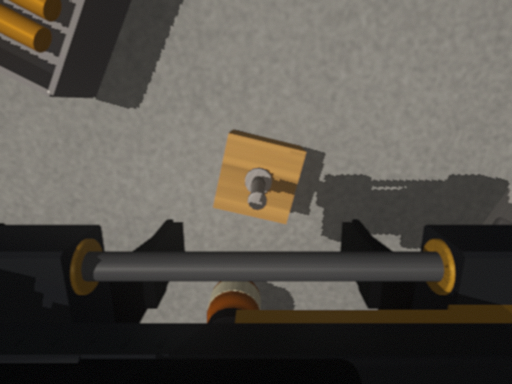

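```bash
python3 - <<'E'
from h import *
t=load('top0.npz');w=load('wrist2.npz');d=load('wrist3.npz')
crop(d,205,120,315,230,5,'w3c')
print(atz(d,257,199,.114),atz(d,258,178,.052))
E
```

```text
[0.61339483 0.30267463 0.114     ] [0.61517849 0.30326035 0.052     ]
```

View pics/w3c.png

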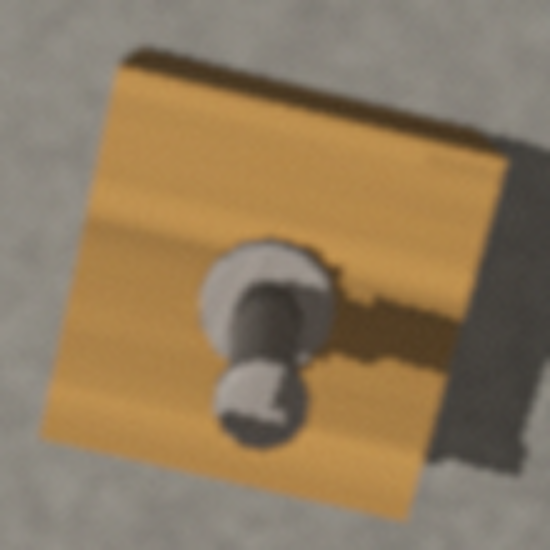

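```bash
python3 -c "
from h import *
delta([.6122,.3015,.07],Rdown(-74))"
```

```text
rot [-0.03 -0.17  0.  ] shift [  0.8  -4.  111.9]
```

```bash
python3 -m creep '[[[0,-0.2,0,0.8,-4,40,1],[0,-0.2,0,0.8,-4,80,1],[0,-0.2,0,0.8,-4,112,1],[0,-0.2,0,0.8,-4,112,0.6],[0,-0.2,0,0.8,-4,112,0.3],[0,-0.2,0,0.8,-4,112,0.1],[0,-0.2,0,0.8,-4,112,0.05],[0,-0.2,0,0.8,-4,112,0.05]]]' 5; python3 -c "
from h import *
s=manip.state();print(s['wrist_force'],s['moment'],s['finger_gap'],s['tool_pos'])"
```

```text
clock: 4.1
tool_pos: [0.6135, 0.3019, 0.0723]
orientation: [-0.001, 0.99, 0.139, 0.001]
wrist_force: [0.7, 0.1, 0.3]
finger_gap: 0.0549
[0.68280302 0.05421987 0.25489168] [-0.01080495  0.01055912 -0.02401536] 0.05488343772805888 [0.61352004 0.3018594  0.0723013 ]
```

```bash
python3 -m creep '[[[0,0,0,0,0,2,0.05],[0,0,0,0,0,2,0.05],[0,0,0,0,0,2,0.05],[0,0,0,0,0,2,0.05],[0,0,0,0,0,2,0.05],[0,0,0,0,0,2,0.05],[0,0,0,0,0,2,0.05]]]' 5; python3 -c "
from h import *
s=manip.state();print(s['wrist_force'],s['moment'],s['finger_gap'],s['tool_pos'])"
```

```text
clock: 4.8
tool_pos: [0.6134, 0.3019, 0.0701]
orientation: [-0.001, 0.99, 0.139, 0.001]
wrist_force: [-0.2, 0.1, -0.8]
finger_gap: 0.0149
[-0.18894615  0.05579116 -0.84466798] [0.05923615 0.00246544 0.02162946] 0.014892388210764707 [0.61342075 0.30188035 0.07014208]
```

```bash
python3 -m creep '[[[0,0,0,0,0,0,0],[0,0,0,0,0,0,0],[0,0,0,0,0,0,0]]]' 5; python3 -c "
from h import *
s=manip.state();print(s['wrist_force'],s['moment'],s['finger_gap'],s['tool_pos'])
d=snap('wrist','4');crop(d,180,130,340,260,5,'w4c')"
```

```text
clock: 5.1
tool_pos: [0.6134, 0.3019, 0.0701]
orientation: [-0.001, 0.99, 0.139, 0.001]
wrist_force: [-0.7, 0.4, -0.6]
finger_gap: 0.0145
[-0.70616362  0.43841235 -0.62824572] [ 0.03853216 -0.00099333 -0.00094195] 0.014471466288191652 [0.61339318 0.30189274 0.07013062]
```

View pics/w4c.png

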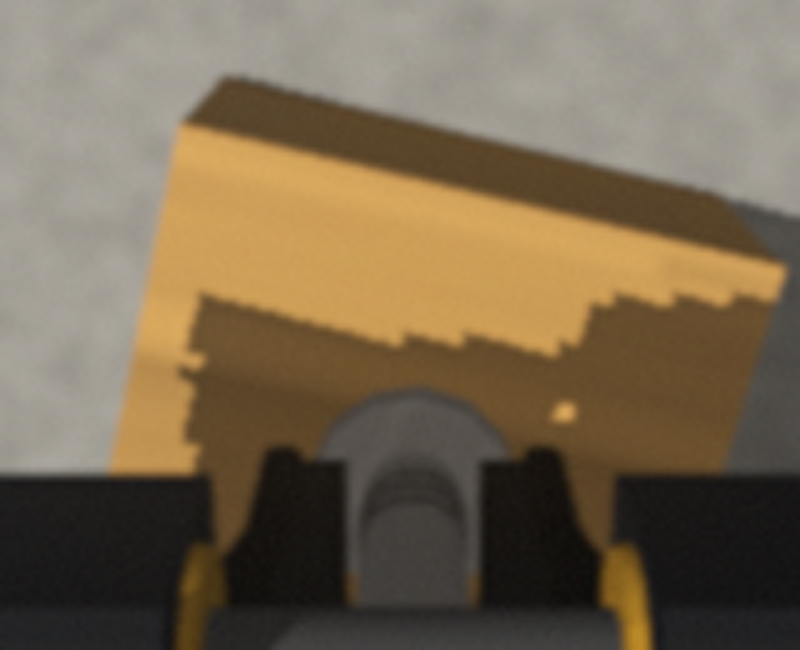

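```bash
python3 -m creep '[[[0,0,0,0,0,0,0.4],[0,0,0,0,0,0,0.4],[0,0,0,0,0,9,0.4],[0,0,0,0,0,9,0],[0,0,0,0,0,9,0],[0,0,0,0,0,9,0],[0,0,0,0,0,9,0],[0,0,0,0,0,9,0]]]' 5; python3 -c "
from h import *
s=manip.state();print(s['wrist_force'],s['moment'],s['finger_gap'],s['tool_pos'])
d=snap('wrist','5');crop(d,180,130,340,260,5,'w5c')"
```

```text
clock: 5.95
tool_pos: [0.6135, 0.302, 0.0612]
orientation: [-0.001, 0.99, 0.139, 0.001]
wrist_force: [0.7, -0.1, 0.3]
finger_gap: 0.0138
[ 0.71018122 -0.10628826  0.33224405] [ 0.01592826 -0.06526603 -0.00187089] 0.013762770960819648 [0.61345831 0.30195206 0.06119838]
```

View pics/w5c.png

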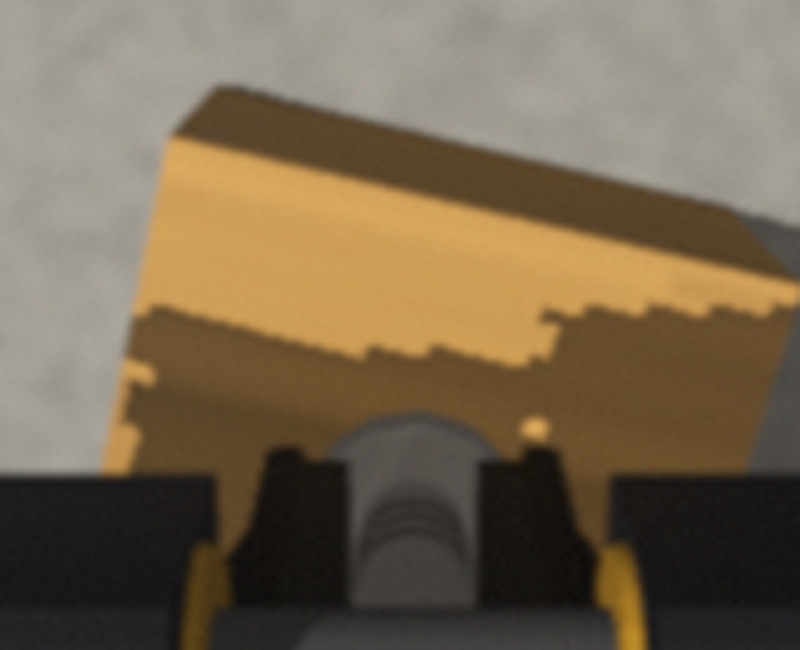

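```bash
python3 -m creep '[[[0,0,0,0,0,0,0],[0,0,0,0,0,0,0],[0,0,0,0,0,0,0]]]' 40; python3 -c "
from h import *
s=manip.state();print(s['wrist_force'],s['moment'],s['finger_gap'],s['tool_pos'])
"
```

```text
clock: 6.3
tool_pos: [0.6134, 0.302, 0.0612]
orientation: [-0.001, 0.99, 0.139, 0.001]
wrist_force: [-0.5, -0.1, 0.2]
finger_gap: 0.0115
[-0.53107182 -0.06279696  0.2192714 ] [-0.02250074  0.03672997  0.03587769] 0.011506109525344515 [0.61340963 0.30195024 0.06118405]
```

```bash
python3 - <<'E'
from h import *
d=load('wrist1.npz');crop(d,85,0,365,140,2.85,'w1c')
E
```

```text
(no output)
```

View pics/w1c.png

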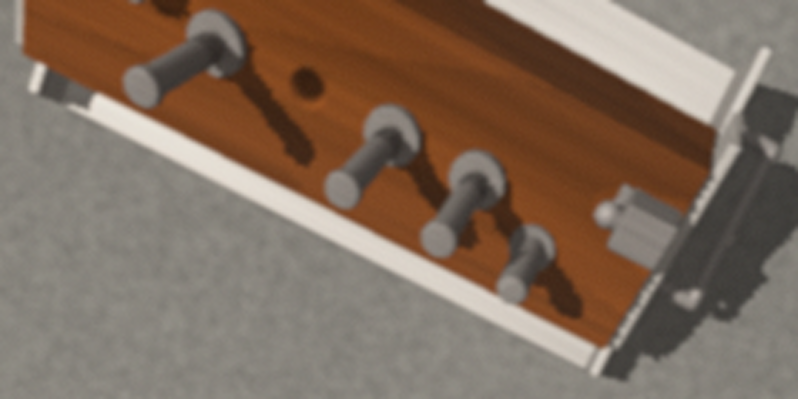

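```bash
cat > fit.py <<'E'
from h import *
from scipy.optimize import least_squares
t=load('top0.npz');s=load('scene0.npz');w1=load('wrist1.npz');w2=load('wrist2.npz')
T=lambda x,y:(205+x/5,120+y/5); S=lambda x,y:(190+x/6,165+y/6)
A=lambda x,y:(85+x/2.85,y/2.85); B=lambda x,y:(240+x/3,80+y/3)
# (img, pix, along (mm, bore1=0), upslope, normal)
obs=[(t,T(247,395),126,0,6),(t,T(320,404),84,0,0),(t,T(401,425),42,0,6),(t,T(477,440),0,0,6),
(t,T(233,453),126,0,68),(t,T(396,484),42,0,68),(t,T(475,500),0,0,68),
(s,S(330,60),126,0,68),(s,S(232,130),42,0,68),(s,S(178,175),0,0,68),
(w1,A(217,43),126,0,6),(w1,A(308,83),84,0,0),(w1,A(391,135),42,0,6),(w1,A(475,180),0,0,6),
(w1,A(141,88),126,0,68),(w1,A(343,189),42,0,68),(w1,A(439,240),0,0,68),
(w2,B(258,335),126,0,6),(w2,B(328,365),84,0,0),(w2,B(408,410),42,0,6),(w2,B(482,443),0,0,6),(w2,B(246,427),126,0,68)]
def frame(yaw,tilt=30):
    c,sn=np.cos(yaw),np.sin(yaw); X=np.array([c,sn,0]);Y=np.array([-sn,c,0]);Z=np.array([0,0,1.])
    a=np.radians(tilt); return np.c_[np.cos(a)*X+np.sin(a)*Z, Y, -np.sin(a)*X+np.cos(a)*Z]
if __name__=='__main__':
  def run(sel,free):
    o=[x for x in obs if x[0] is not None and any(x[0] is q for q in sel)]
    def f(p):
        z=p[3] if free else .086
        F=frame(p[2]); r=[]
        for d,px,al,up,n in o:
            X=np.array([p[0],p[1],z])+F@(np.array([up,al,n])/1000)
            r+=list((np.array(proj(d,X))-px))
        return r
    R=least_squares(f,[.53,-.13,-.19,.086][:4 if free else 3],loss='soft_l1')
    print(np.round(R.x,4),np.degrees(R.x[2]).round(2),'rms',np.sqrt(np.mean(np.square(f(R.x)))).round(2)); return R,f
  for sel in [(t,),(w1,),(w2,),(t,s),(w1,w2),(t,s,w1,w2)]:
    run(sel,False);run(sel,True)
  R,f=run((t,s,w1,w2),False); print(np.round(np.array(f(R.x)).reshape(-1,2),1).tolist())
E
python3 fit.py
```

```text
[ 0.518  -0.1693 -0.1938] -11.1 rms 0.25
[ 0.518  -0.1692 -0.1937  0.0884] -11.1 rms 0.24
[ 0.5189 -0.1673 -0.1818] -10.42 rms 0.48
[ 0.519  -0.1671 -0.182   0.0853] -10.43 rms 0.47
[ 0.521  -0.1658 -0.1808] -10.36 rms 0.76
[ 0.5202 -0.1673 -0.179   0.0821] -10.26 rms 0.73
[ 0.5188 -0.1694 -0.1899] -10.88 rms 0.52
[ 0.5185 -0.1693 -0.1919  0.082 ] -10.99 rms 0.36
[ 0.5193 -0.1669 -0.1828] -10.48 rms 0.91
[ 0.5194 -0.1668 -0.1834  0.0829] -10.51 rms 0.65
[ 0.5192 -0.1673 -0.1837] -10.52 rms 0.86
[ 0.5193 -0.1671 -0.1844  0.0827] -10.57 rms 0.67
[ 0.5192 -0.1673 -0.1837] -10.52 rms 0.86
[[-1.1, 0.1], [-0.1, 0.1], [-1.1, -0.2], [-0.9, -0.4], [-0.8, -0.1], [-0.9, -0.4], [-0.5, -0.6], [0.1, -1.5], [-0.4, -0.7], [-0.3, -1.6], [-0.9, -0.4], [0.4, 0.6], [0.2, -0.1], [0.6, -0.2], [0.1, -1.1], [-0.3, -0.3], [-0.1, -0.8], [0.3, 0.9], [2.5, 0.6], [0.6, 0.8], [0.3, 2.0], [0.3, 2.2]]
```

```bash
cat > rk.py <<'E'
from fit import *
YAW=np.radians(-10.5); B1=np.array([.5195,-.1668,.086]); F=frame(YAW)
def P(al,up,n): return B1+F@(np.array([up,al,n])/1000)
Rrack=Rn.from_matrix(np.c_[F[:,1],F[:,0],-F[:,2]])
def Rr(th): # rotated by th deg about tool z
    return Rrack*Rn.from_rotvec([0,0,th],degrees=True)
E
python3 -c "
from rk import *
print(P(84,0,0),P(84,0,137)); delta(P(84,0,137),Rrack); delta(P(84,0,170),Rrack)"; python3 -m creep '[[[0,0,0,0,0,-50,0],[0,0,0,0,0,-100,0],[0,0,0,0,0,-150,0],[0,0,0,0,0,-190,0],[0,0,0,0,0,-190,0]]]'; python3 -c "
from rk import *
print(P(84,0,0),P(84,0,137)); delta(P(84,0,137),Rrack); delta(P(84,0,170),Rrack)
s=manip.state();print(s['finger_gap'],s['wrist_force'])"
```

```text
[ 0.53480778 -0.08420659  0.086     ] [ 0.46745482 -0.07172345  0.20464548]
rot [-26.79  16.44 -62.02] shift [-242.9  318.8 -144.4]
rot [-26.79  16.44 -62.02] shift [-257.6  311.5 -173. ]
clock: 6.8
tool_pos: [0.6165, 0.303, 0.2608]
orientation: [-0.002, 0.99, 0.139, 0.008]
wrist_force: [-0.1, 1.4, -0.9]
finger_gap: 0.0114
[ 0.53480778 -0.08420659  0.086     ] [ 0.46745482 -0.07172345  0.20464548]
rot [-26.39  15.69 -62.2 ] shift [-247.5  319.2   51.3]
rot [-26.39  15.69 -62.2 ] shift [-261.8  311.8   22.5]
0.011403323899799502 [-0.11641744  1.43163124 -0.93346877]
```

```bash
python3 -m creep '[[[-26.4,15.7,-62.2,-262,312,22,0],[-26.4,15.7,-62.2,-262,312,22,0],[-26.4,15.7,-62.2,-262,312,22,0],[-26.4,15.7,-62.2,-262,312,22,0],[-26.4,15.7,-62.2,-262,312,22,0],[-26.4,15.7,-62.2,-262,312,22,0],[-26.4,15.7,-62.2,-262,312,22,0],[-26.4,15.7,-62.2,-262,312,22,0],[-26.4,15.7,-62.2,-262,312,22,0],[-26.4,15.7,-62.2,-262,312,22,0],[-26.4,15.7,-62.2,-262,312,22,0],[-26.4,15.7,-62.2,-262,312,22,0]]]'; python3 -c "
from rk import *
s=manip.state();print(s['finger_gap'],s['wrist_force'],s['joint_positions'],np.abs(s['dq']).max())
delta(P(84,0,137),Rrack)
d=snap('wrist','6')
"
```

```text
clock: 8.0
tool_pos: [0.4508, -0.0694, 0.2335]
orientation: [0.199, 0.744, 0.616, 0.166]
wrist_force: [0.5, -0.1, -0.8]
finger_gap: 0.0116
0.011593559334468357 [ 0.52394181 -0.11767236 -0.80013486] [-0.41285274 -0.71034113  2.35542928  0.13570141  0.98845791 -0.27120103] 0.040007839569070995
rot [-0.    0.05 -0.2 ] shift [ 0.8  0.1 33.4]
```

View pics/wrist6.png

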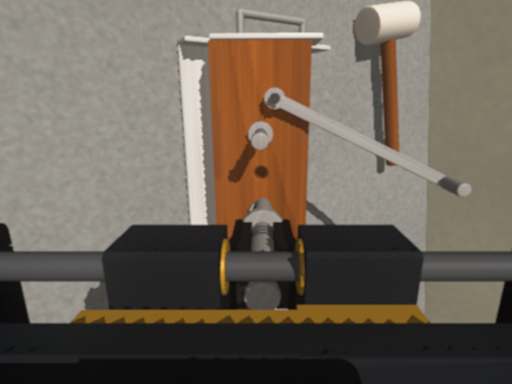

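```bash
python3 -c "
from rk import *
d=load('wrist6.npz');crop(d,200,80,480,240,2.8,'w6c')
print('bore3',proj(d,P(84,0,0)),'c4',proj(d,P(126,0,6)),'h4',proj(d,P(126,0,68)))
R=Rq(d['q']).as_matrix()
for z in (15.2,57.2): print('punch',z,proj(d,d['p']+R@np.array([0,0,z/1000])))
"
```

```text
bore3 [np.float64(261.62040907564744), np.float64(172.53039146604974)] c4 [np.float64(261.38900835304315), np.float64(133.48157760358293)] h4 [np.float64(261.2823352385567), np.float64(140.56893457570774)]
punch 15.2 [np.float64(261.2573025246552), np.float64(228.9481289950673)]
punch 57.2 [np.float64(261.361346452546), np.float64(206.7797872582114)]
```

View pics/w6c.png

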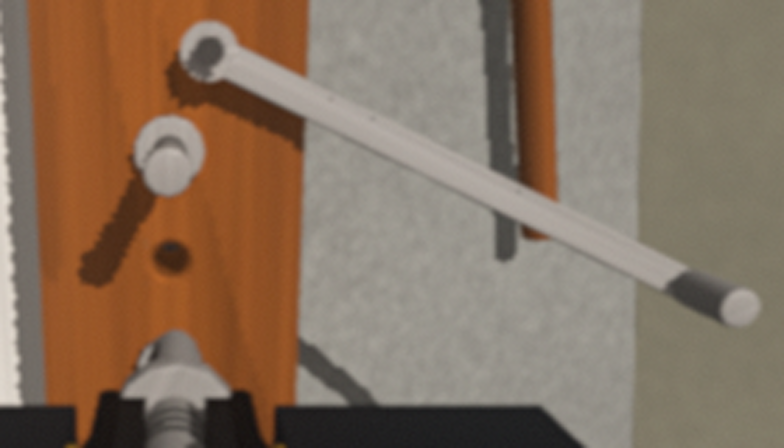

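```bash
cat > ov.py <<'E'
from rk import *
def overlay(tag,ex,ey,box,k,name,zo=15.2):
    d=load(f'wrist{tag}.npz');R=Rq(d['q']).as_matrix();u0,v0,u1,v1=box
    im=cv2.resize(d['frame'][v0:v1,u0:u1],None,fx=k,fy=k,interpolation=cv2.INTER_CUBIC)
    for z,r in [(zo-6,13),(zo,13),(zo,6),(zo+34,6),(zo+42,3.5)]:
        pts=[]
        for a in np.linspace(0,2*np.pi,40):
            u,v=proj(d,d['p']+R@(np.array([ex+r*np.cos(a),ey+r*np.sin(a),z])/1000)); pts.append([(u-u0+.5)*k,(v-v0+.5)*k])
        cv2.polylines(im,[np.int32(pts)],True,(0,255,0),1)
    cv2.imwrite(f'pics/{name}.png',im)
E
python3 -c "
from ov import *
overlay(6,0,0,(220,180,305,235),8,'ov6')"
```

```text
(no output)
```

View pics/ov6.png

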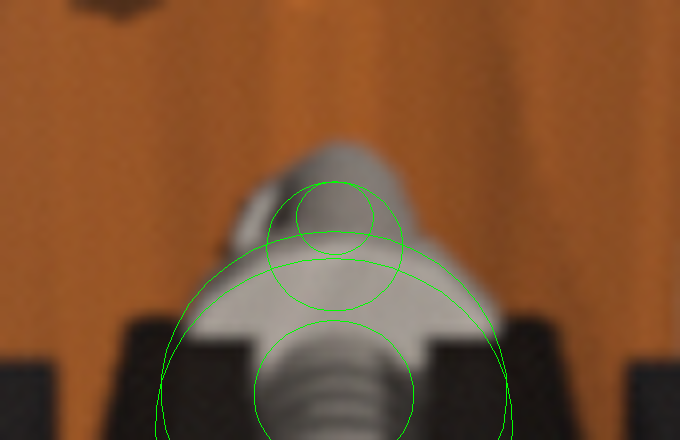

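```bash
sed -i 's/def overlay(tag,ex,ey,box,k,name,zo=15.2)/def overlay(tag,ex,ey,box,k,name,zo=15.2,tx=0,ty=0)/; s/ex+r\*np.cos(a),ey+r\*np.sin(a)/ex+tx*(z-zo)+r*np.cos(a),ey+ty*(z-zo)+r*np.sin(a)/' ov.py; python3 -c "
from ov import *
overlay(6,1.6,0.3,(220,180,305,235),8,'ov6b',tx=.04,ty=.01)"
```

```text
(no output)
```

View pics/ov6b.png

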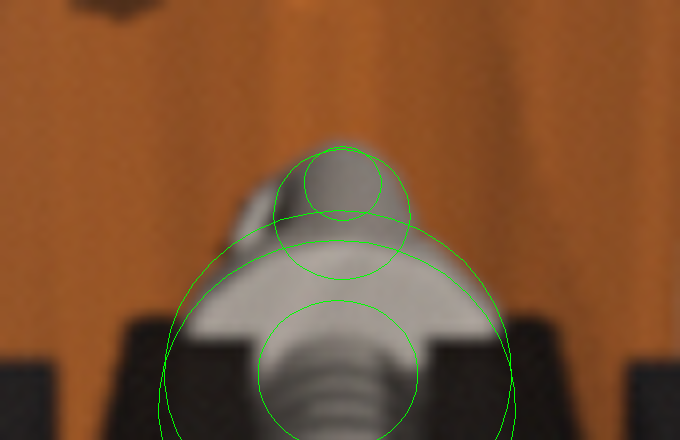

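```bash
python3 -c "
from ov import *
d=load('wrist6.npz');im=d['frame'][190:232,235:290].astype(float)
im=np.clip((im-20)*1.6,0,255).astype(np.uint8)
cv2.imwrite('pics/e6.png',cv2.resize(im,None,fx=13,fy=13,interpolation=cv2.INTER_NEAREST))"
```

```text
(no output)
```

View pics/e6.png

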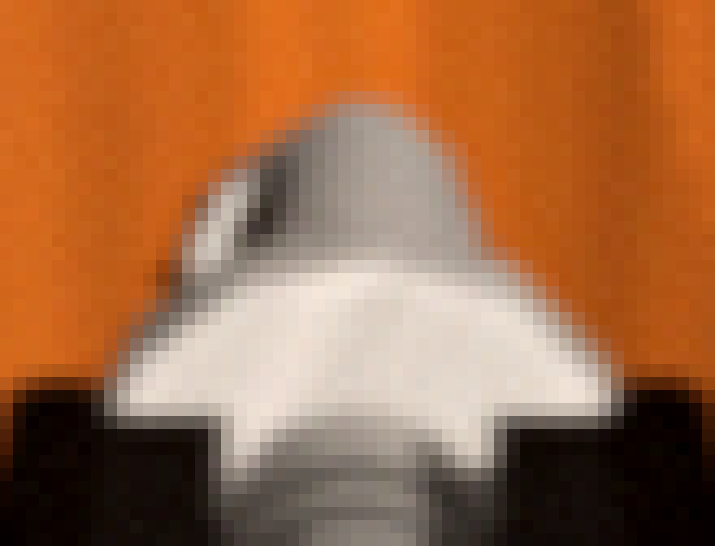

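```bash
python3 -c "
from ov import *
d=load('wrist6.npz');R=Rq(d['q']).as_matrix()
def ext(ex,th,dz,z,r): # min v of ring; punch frame rotated about tool y by th
    o=np.array([ex,0,15.2+dz]); ax=np.array([np.sin(th),0,np.cos(th)]); e1=np.array([np.cos(th),0,-np.sin(th)]); e2=np.array([0,1,0])
    return min(proj(d,d['p']+R@((o+ax*z+r*(np.cos(a)*e1+np.sin(a)*e2))/1000))[1] for a in np.linspace(-1,1,41))
f=lambda p:[ext(p[0],p[1],p[2],-6,13)-210.8,ext(p[0],p[1],p[2],0,13)-209.2,min(ext(p[0],p[1],p[2],34,6),ext(p[0],p[1],p[2],42,3.5))-197.7]
for p in [(0,0,0),(1.6,.04,0)]: print(p,f(p))
r=least_squares(lambda p:f([p[0],p[1],0]),[0,0]);print(r.x,r.fun)
r=least_squares(f,[0,0,0],x_scale=[1,.05,1]);print(r.x,r.fun)
"
```

```text
(0, 0, 0) [np.float64(1.0169294783786995), np.float64(-0.7640837349609342), np.float64(4.50096985285856)]
(1.6, 0.04, 0) [np.float64(-0.9240452111185959), np.float64(-3.045737335629468), np.float64(0.25036680103212916)]
[0.64815392 0.06495782] [ 1.11841857 -1.30354893  0.18783179]
[-305.55229377    1.44694731  933.02938371] [ 6.53699317e-13 -1.98951966e-13  2.84217094e-13]
```

```bash
cat >> ov.py <<'E'
def goal(h,ex=.5,ey=1.0,th=.065,bx=.7,by=-.5,zo=15.2,al=84):
    R=Rrack*Rn.from_rotvec([0,-th,0])
    tgt=P(al+bx,by,h)-R.apply(np.array([ex,ey,zo])/1000)
    return delta(tgt,R)
E
python3 -c "
from ov import *
goal(57)"
```

```text
rot [-0.01 -3.72 -0.1 ] shift [ 1.2 -1.7 98.2]
```

```bash
python3 -m creep '[[[0,-3.7,0,1.2,-1.7,30,0],[0,-3.7,0,1.2,-1.7,60,0],[0,-3.7,0,1.2,-1.7,85,0],[0,-3.7,0,1.2,-1.7,98,0],[0,-3.7,0,1.2,-1.7,98,0],[0,-3.7,0,1.2,-1.7,98,0]]]'; python3 -c "
from ov import *
s=manip.state();print(s['finger_gap'],s['wrist_force'])
goal(57)
d=snap('wrist','7')
crop(d,200,100,320,240,5,'w7c')
print('bore3',proj(d,P(84,0,0)))
"
```

```text
clock: 8.65
tool_pos: [0.4984, -0.075, 0.1477]
orientation: [0.218, 0.748, 0.611, 0.141]
wrist_force: [-1.4, -0.1, -0.8]
finger_gap: 0.0115
0.011484926781214636 [-1.35462951 -0.07349678 -0.81569525]
rot [-0.09 -0.1  -0.03] shift [-1.2  0.1  0.1]
bore3 [np.float64(263.6383457952403), np.float64(197.93176417400082)]
```

View pics/w7c.png

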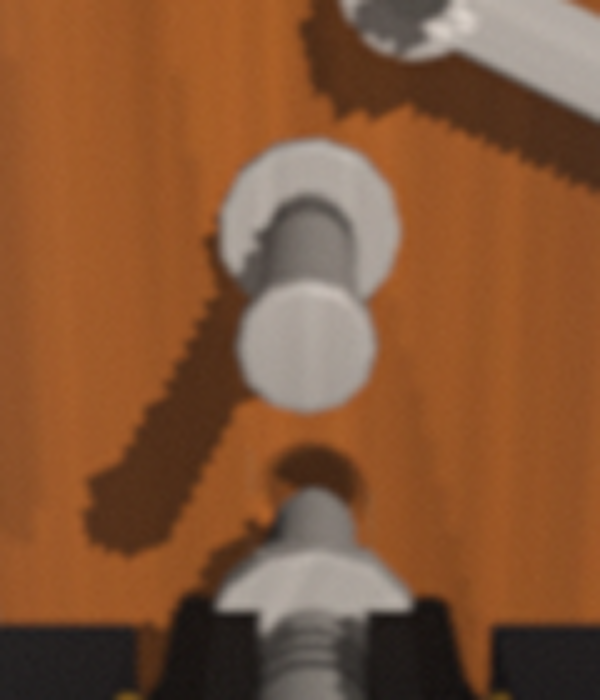

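```bash
python3 -c "
from ov import *
d=load('wrist7.npz');R=Rq(d['q']).as_matrix()
im=d['frame'][180:230,235:290].astype(float)
cv2.imwrite('pics/e7.png',cv2.resize(np.clip((im-20)*1.6,0,255).astype(np.uint8),None,fx=12,fy=12,interpolation=cv2.INTER_NEAREST))
# bore on face plane
C,w=ray(d,263,199.6); n=F[:,2]; X=C+w*(np.dot(B1-C,n)/np.dot(w,n)); print('bore in rack mm',F.T@(X-B1)*1000)
def ext(ex,th,z,r):
    o=np.array([ex,1.0,15.2]); ax=np.array([np.sin(th),0,np.cos(th)]); e1=np.array([np.cos(th),0,-np.sin(th)]); e2=np.array([0,1,0])
    q=[proj(d,d['p']+R@((o+ax*z+r*(np.cos(a)*e1+np.sin(a)*e2))/1000)) for a in np.linspace(-1,1,41)]
    return np.round(min(q,key=lambda t:t[1]),1)
for ex,th in [(.5,.065),(.5,.03),(0,.03),(0,.065)]:
  print(ex,th,[ext(ex,th,z,r) for z,r in [(-6,13),(0,13),(34,6),(42,3.5)]])
"
```

```text
bore in rack mm [-4.95387901e-01  8.26220375e+01  2.34817990e-15]
0.5 0.065 [array([263. , 212.1]), array([262.9, 208.1]), array([262.8, 198.7]), array([262.8, 198.1])]
0.5 0.03 [array([263. , 211.5]), array([262.9, 207.8]), array([262.8, 200.2]), array([262.8, 199.9])]
0 0.03 [array([263. , 212.3]), array([262.9, 208.6]), array([262.8, 200.9]), array([262.8, 200.6])]
0 0.065 [array([263., 213.]), array([262.9, 208.9]), array([262.8, 199.4]), array([262.8, 198.7])]
```

View pics/e7.png

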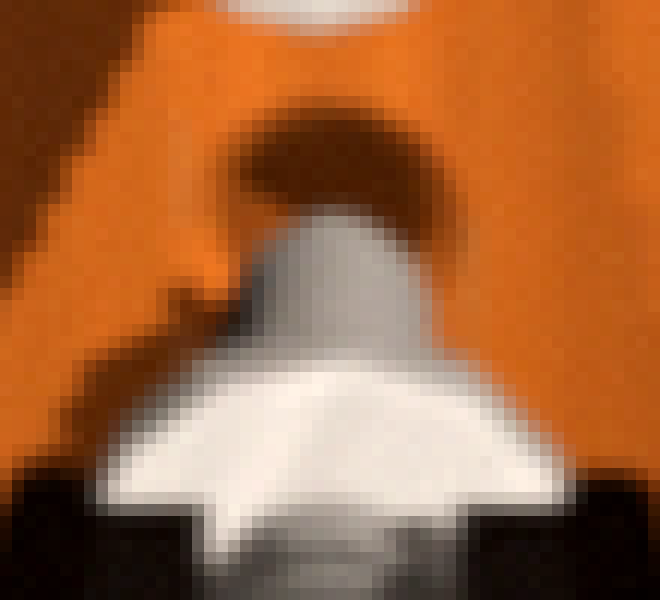

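```bash
python3 -c "
from ov import *
for h in (36,28): goal(h,ex=.6,th=.07,bx=-1.0)"
```

```text
rot [ 0.   -0.36 -0.04] shift [-1.2 -0.6 21.7]
rot [ 0.   -0.36 -0.04] shift [-0.7 -0.6 29.7]
```

```bash
python3 -m creep '[[[0,-0.4,0,-1.7,-0.5,0,0],[0,-0.4,0,-1.5,-0.5,11,0],[0,-0.4,0,-1.2,-0.5,22,0],[0,-0.4,0,-0.9,-0.5,26,0],[0,-0.4,0,-0.7,-0.5,30,0],[0,-0.4,0,-0.7,-0.5,30,0]]]'; python3 -c "
from ov import *
s=manip.state();print(s['finger_gap'],s['wrist_force'],s['moment'])
d=snap('wrist','8')
crop(d,200,100,320,240,5,'w8c')
for h in (28,14,0): goal(h,ex=.6,th=.07,bx=-1.0)
"
```

```text
clock: 9.3
tool_pos: [0.5125, -0.0807, 0.1226]
orientation: [0.221, 0.748, 0.61, 0.139]
wrist_force: [-0.8, -0.1, -0.5]
finger_gap: 0.0116
0.011558476887858573 [-0.83966102 -0.10811659 -0.50581197] [0.13644262 0.45912255 0.00718251]
rot [ 0.01  0.04 -0.05] shift [ 0.  -0.3 -0.2]
rot [ 0.01  0.04 -0.05] shift [ 1.  -0.3 13.8]
rot [ 0.01  0.04 -0.05] shift [ 2.  -0.3 27.8]
```

View pics/w8c.png

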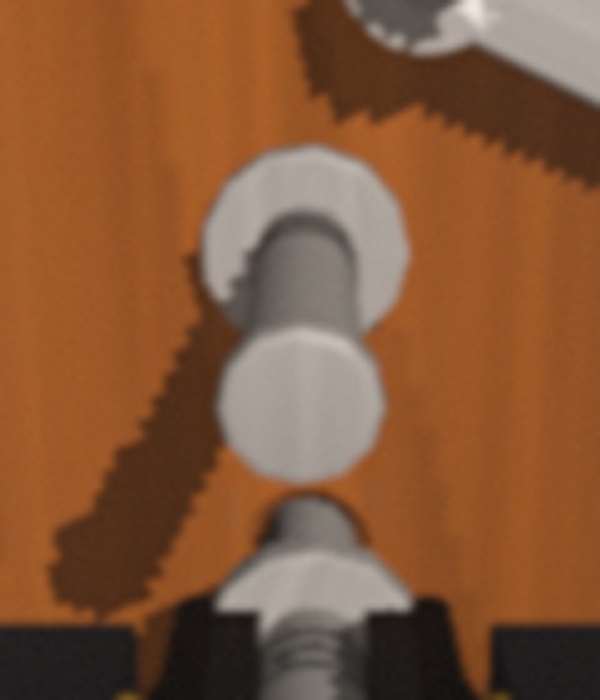

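```bash
python3 -m creep '[[[0,0,0,0.3,-0.2,4,0],[0,0,0,0.6,-0.2,8,0],[0,0,0,0.8,-0.2,11,0],[0,0,0,0.8,-0.2,11,0]]]'; python3 -c "
from ov import *
s=manip.state();print(s['finger_gap'],s['wrist_force'],s['moment'])
for h in (14,0): goal(h,ex=.6,th=.07,bx=-1.0)
"
```

```text
clock: 9.75
tool_pos: [0.518, -0.0817, 0.1128]
orientation: [0.221, 0.748, 0.61, 0.139]
wrist_force: [-0.8, 0.5, -0.9]
finger_gap: 0.0118
0.011814591032904649 [-0.77656933  0.46574485 -0.90460706] [0.03881543 0.30252838 0.04804377]
rot [ 0.02  0.04 -0.05] shift [ 0.2 -0.2  2.5]
rot [ 0.02  0.04 -0.05] shift [ 1.2 -0.2 16.5]
```

```bash
python3 -m creep '[[[0,0,0,0.3,-0.2,4,0],[0,0,0,0.6,-0.2,8,0],[0,0,0,0.8,-0.2,11,0],[0,0,0,0.9,-0.2,13,0],[0,0,0,0.9,-0.2,13,0]]]'; python3 -c "
from ov import *
s=manip.state();print(s['finger_gap'],s['wrist_force'],s['moment'],s['wrist_force']@F)
for h in (0,): goal(h,ex=.6,th=.07,bx=-1.0)
d=snap('wrist','9')
crop(d,200,100,320,240,5,'w9c')
"
```

```text
clock: 10.25
tool_pos: [0.5243, -0.0829, 0.1012]
orientation: [0.221, 0.748, 0.61, 0.139]
wrist_force: [-0.2, 0.1, -0.7]
finger_gap: 0.0114
0.01142534736738932 [-0.17980323  0.11439513 -0.69638554] [0.09252258 0.31509215 0.00083493] [-0.5193534   0.07971304 -0.50426794]
rot [ 0.01  0.04 -0.05] shift [0.3 0.1 3.2]
```

View pics/w9c.png

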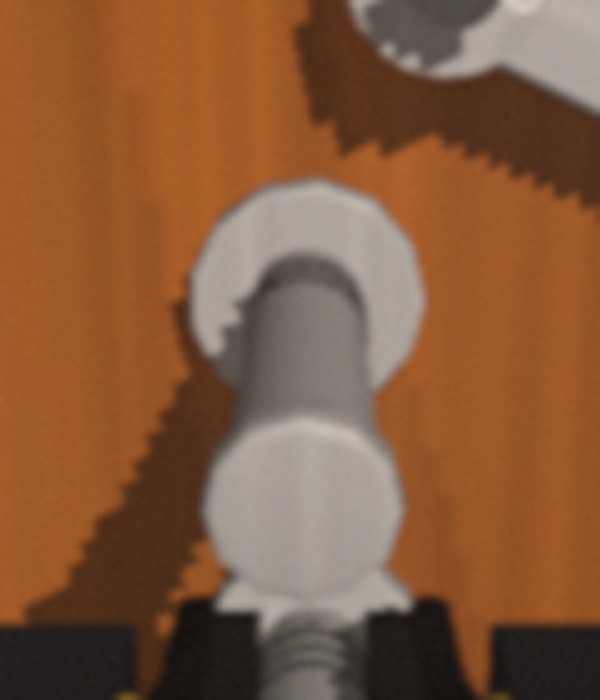

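```bash
python3 -m creep '[[[0,0,0,0.2,0.1,2,0],[0,0,0,0.3,0.1,3.2,0],[0,0,0,0.3,0.1,3.2,0]]]'; python3 -c "
from ov import *
s=manip.state();print(s['finger_gap'],s['wrist_force'],s['moment'],s['wrist_force']@F)
goal(0,ex=.6,th=.07,bx=-1.0)
"; python3 -m creep '[[[0,0,0,0.1,0,1,0],[0,0,0,0.1,0,1,0]]]'; python3 -c "
from ov import *
s=manip.state();print(s['finger_gap'],s['wrist_force'],s['moment'],s['wrist_force']@F)
goal(0,ex=.6,th=.07,bx=-1.0)
"
```

```text
clock: 10.6
tool_pos: [0.526, -0.0832, 0.0991]
orientation: [0.221, 0.748, 0.61, 0.139]
wrist_force: [-7.4, 0.4, 7.6]
finger_gap: 0.0117
0.011685462095352829 [-7.3718725   0.37051594  7.58808865] [ 0.08525814  0.85207198 -0.13361931] [-2.54175508 -0.97910545 10.22945302]
rot [ 0.01  0.05 -0.03] shift [ 0.1 -0.4  0.5]
clock: 10.8
tool_pos: [0.5266, -0.0834, 0.0991]
orientation: [0.221, 0.748, 0.61, 0.139]
wrist_force: [-11.2, 1.8, 11.3]
finger_gap: 0.0114
0.01140763813114662 [-11.16218609   1.83871232  11.34725453] [ 0.15563798  1.10714256 -0.15167066] [-4.12142572 -0.22622394 15.48218717]
rot [ 0.02  0.07 -0.02] shift [ 0.1 -0.9  0.2]
```

```bash
python3 -m creep '[[[0,0,0,0,-0.5,-0.9,0],[0,0,0,0,-0.5,-0.9,0]]]' 15; python3 -c "
from ov import *
s=manip.state();print(s['finger_gap'],s['wrist_force'],s['moment'],s['wrist_force']@F)
d=snap('wrist','10')
crop(d,200,100,320,240,5,'w10c')
"
```

```text
clock: 11.0
tool_pos: [0.5261, -0.0832, 0.1]
orientation: [0.221, 0.748, 0.61, 0.139]
wrist_force: [0.4, -0.3, -0.7]
finger_gap: 0.0124
0.01243356043993572 [ 0.36755228 -0.32739102 -0.69582576] [0.10056562 0.29910845 0.04402414] [ 0.01673565 -0.25492774 -0.81313271]
```

View pics/w10c.png

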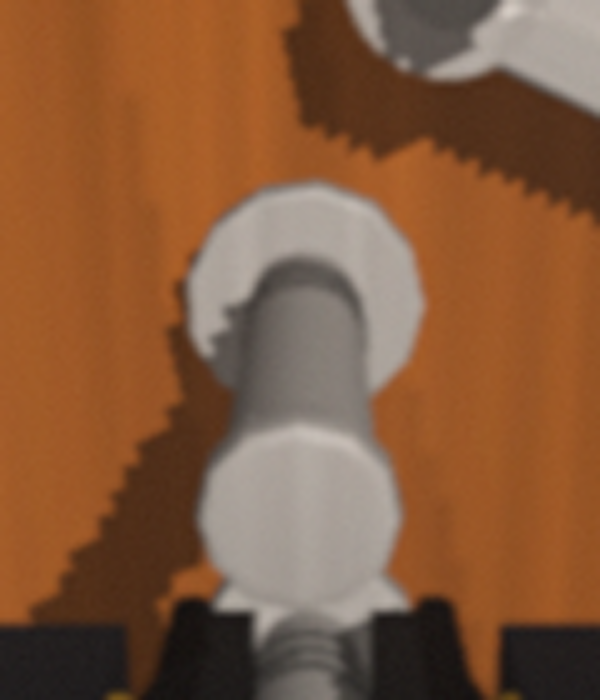

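```bash
python3 -m creep '[[[0,0,0,0,0,0,0.4],[0,0,0,0,0,0,0.4],[0,0,0,0,0,0,0.4],[0,0,0,0,0,0,0.4],[0,0,0,0,0,0,0.4]]]' 15;  python3 -c "
from ov import *
s=manip.state();print(s['finger_gap'],s['wrist_force'],s['moment'],s['wrist_force']@F)
"; python3 -m creep '[[[0,0,0,0,0,-15,0.4],[0,0,0,0,0,-40,0.4],[0,0,0,0,0,-80,0.4],[0,0,0,-20,0,-120,0.4],[0,0,0,-60,0,-125,0.4],[0,0,0,-90,0,-125,0.4],[0,0,0,-90,0,-125,0.4]]]';  python3 -c "
from ov import *
s=manip.state();print(s['finger_gap'],s['wrist_force'],s['joint_positions'])
d=snap('wrist','11')
crop(d,170,60,470,260,2.6,'w11c')
for a in (0,42,84,126): print(a,proj(d,P(a,0,6)),proj(d,P(a,0,68)))
"
```

```text
clock: 11.55
tool_pos: [0.5261, -0.0832, 0.0999]
orientation: [0.221, 0.748, 0.61, 0.139]
wrist_force: [0.2, -0.4, 0.5]
finger_gap: 0.0339
0.03390436453790247 [ 0.21300747 -0.36056661  0.5424585 ] [ 0.03973891  0.19720741 -0.03051104] [ 0.509515   -0.31571136  0.33220849]
clock: 12.25
tool_pos: [0.4463, -0.1544, 0.2151]
orientation: [0.223, 0.749, 0.608, 0.139]
wrist_force: [-0.4, -0.2, -0.9]
finger_gap: 0.0351
0.035064965381618365 [-0.4099638  -0.17058091 -0.91496409] [-0.59976013 -0.6431266   2.35736066  0.16941255  0.91742923 -0.46023401]
0 [np.float64(260.59157862253653), np.float64(167.53174175795314)] [np.float64(260.63782691712714), np.float64(188.72838085436652)]
42 [np.float64(260.2716190769459), np.float64(124.14803349073664)] [np.float64(260.24196985153304), np.float64(135.94229566672766)]
84 [np.float64(259.91954229057245), np.float64(76.40950904854192)] [np.float64(259.7959909764683), np.float64(76.47265135022003)]
126 [np.float64(259.53025688130754), np.float64(23.62582167000724)] [np.float64(259.2897275824048), np.float64(8.964287930422216)]
```

View pics/w11c.png

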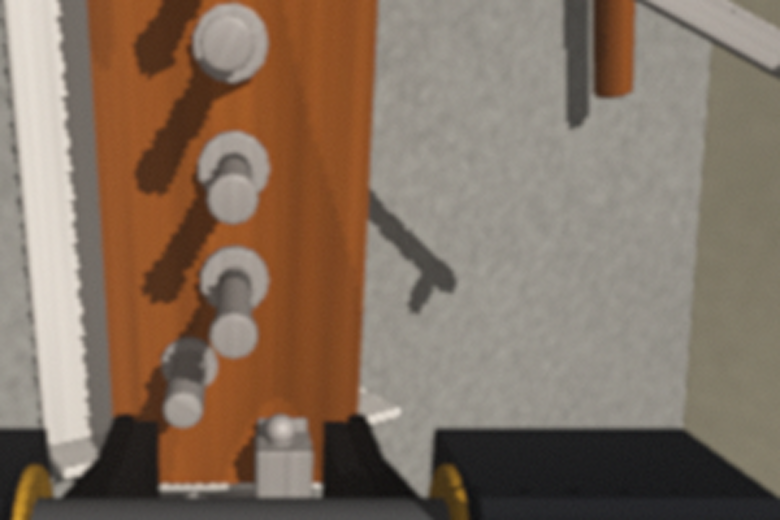

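```bash
python3 -c "
from ov import *
d=snap('scene','1');crop(d,190,165,310,265,6,'sc1')
for a in (0,42,84,126): 
  u=proj(d,P(a,0,6));v=proj(d,P(a,0,68)); print(a,(np.array(u)-[190,165])*6,(np.array(v)-[190,165])*6)
"
```

```text
0 [226.29302297 267.14999527] [177.24668035 164.80473355]
42 [277.84820772 226.34909176] [230.51760407 125.36344621]
84 [327.48410608 187.06711635] [281.77624946  87.41203069]
126 [375.30593576 149.22079948] [331.13452192  50.86763328]
```

View pics/sc1.png

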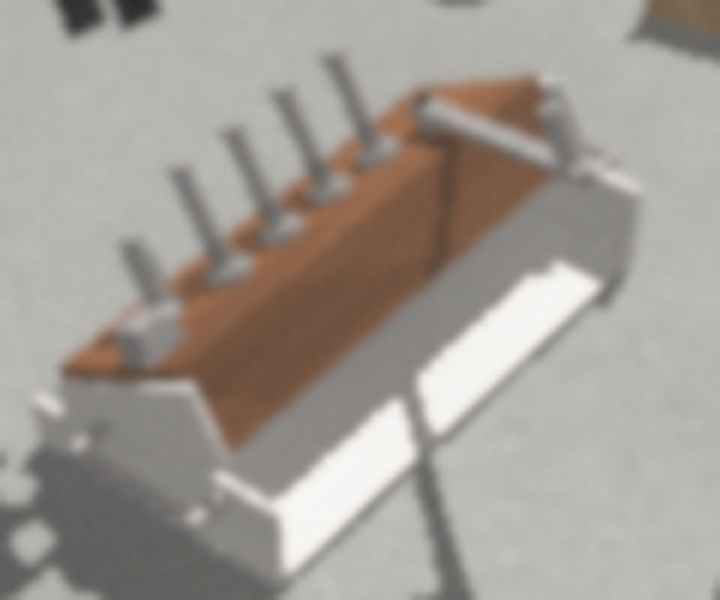

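```bash
python3 -c "
from ov import *
def pl(d,px,n):
    C,w=ray(d,*px); nn=F[:,2]; X=C+w*((n/1000-np.dot(C-B1,nn))/np.dot(w,nn)); return np.round(F.T@(X-B1)*1000,1)
w6=load('wrist6.npz');w11=load('wrist11.npz')
print('post',pl(w6,(464.3,189.6),46),pl(w2,(474.3,120),46),tri((w6,464.3,189.6),(w2,474.3,120)))
X=tri((w6,464.3,189.6),(w2,474.3,120))[0];print(F.T@(X-B1)*1000)
print('hinge',pl(w6,(274.3,98.6),14),pl(w2,B(207,295),14))
print('thumb',pl(w11,(240,217.7),46),pl(w1,A(513,288),46))
X=tri((w11,240,217.7),(w1,*A(513,288)))[0];print(F.T@(X-B1)*1000)
print('c1',pl(w11,(260,167.7),6),pl(w11,(258.5,76.5),6))
print('catch ball',pl(w11,(170+280/2.6,60+430/2.6),14))
"
```

```text
post [190.2  76.7  46. ] [190.   76.3  46. ] (array([ 0.67255196, -0.11721028,  0.22116344]), [[0.1, 0.1], [-0.1, -0.0]])
[190.08281203  76.65083451  46.32893075]
hinge [ 12.7 160.   14. ] [ 15.  160.9  14. ]
thumb [-18.7 -35.3  46. ] [-17.6 -35.8  46. ]
[-18.76814927 -35.93756592  44.20845429]
c1 [-0.6 -0.2  6. ] [-1.3 83.9  6. ]
catch ball [ 17.  -58.9  14. ]
```

```bash
cat > kp.py <<'E'
from ov import *
H=(13.8,160.3)
def K(th,n,lead=0,rad=196,rot=None):  # th deg, lead mm toward closing
    a=np.radians(th); up=H[0]+rad*np.sin(a)-lead*np.cos(a); al=H[1]-rad*np.cos(a)-lead*np.sin(a)
    return delta(P(al,up,n),Rr(-(th if rot is None else rot)))
E
python3 -c "
from kp import *
s=manip.state(); print(F.T@(s['tool_pos']-B1)*1000)
K(64.6,85)
K(64.6,20)"
```

```text
[ -1.00431091   1.76193316 147.6148673 ]
rot [ -2.28   3.73 -64.74] shift [ 79.4 191.6  57.3]
rot [ -2.28   3.73 -64.74] shift [ 84.1 191.5 122.1]
```

```bash
python3 -m creep '[[[-2.3,3.7,-64.7,79,192,50,0.3],[-2.3,3.7,-64.7,79,192,50,0.3],[-2.3,3.7,-64.7,79,192,50,0.3],[-2.3,3.7,-64.7,79,192,50,0.3],[-2.3,3.7,-64.7,79,192,50,0.3],[-2.3,3.7,-64.7,79,192,50,0.3],[-2.3,3.7,-64.7,79,192,50,0.3],[-2.3,3.7,-64.7,79,192,50,0.3],[-2.3,3.7,-64.7,79,192,57,0.3],[-2.3,3.7,-64.7,79,192,57,0.3]]]' 10;  python3 -c "
from kp import *
s=manip.state();print(s['finger_gap'],s['wrist_force'],s['joint_positions'])
K(64.6,85);K(64.6,20)
d=snap('wrist','12')
print('post pred',proj(d,P(76.5,190,46)))
"
```

```text
clock: 13.35
tool_pos: [0.654, -0.113, 0.2532]
orientation: [0.255, 0.299, 0.919, 0.034]
wrist_force: [-0.1, 0.3, 0.4]
finger_gap: 0.0263
0.026255039190673745 [-0.05833945  0.34528819  0.36444055] [-0.32767261 -0.0881944   1.87912421  0.09791572  0.83643416 -1.31679479]
rot [-0.01 -0.14 -0.11] shift [-1.6 -0.5 -1.4]
rot [-0.01 -0.14 -0.11] shift [-1.7 -0.5 63.6]
post pred [np.float64(259.5629455119335), np.float64(215.48386301586734)]
```

View pics/wrist12.png

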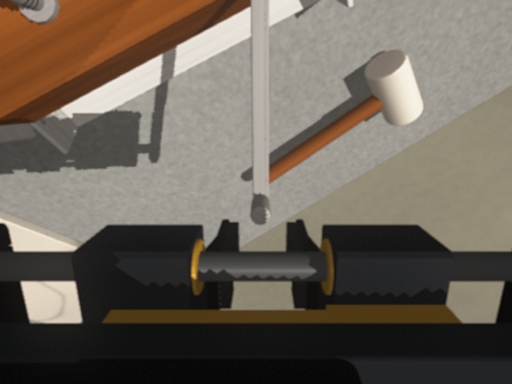

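```bash
python3 -m creep '[[[0,0,0,-1.7,-0.5,30,0.3],[0,0,0,-1.7,-0.5,55,0.3],[0,0,0,-1.7,-0.5,63.5,0.3],[0,0,0,-1.7,-0.5,63.5,0.3]]]' 10;  python3 -c "
from kp import *
s=manip.state();print(s['finger_gap'],s['wrist_force'],s['moment'])
d=snap('wrist','13')
K(64.6,20)
for th in (60,52,44,36,28,20,12,6): print(th);K(th,20,6)
"
```

```text
clock: 13.8
tool_pos: [0.6852, -0.1198, 0.1971]
orientation: [0.254, 0.299, 0.919, 0.034]
wrist_force: [-0.3, -0.1, 0.4]
finger_gap: 0.026
0.026019954131840235 [-0.32664445 -0.08358628  0.41990685] [0.12819313 0.14873635 0.01983922]
rot [-0.02 -0.19 -0.13] shift [-0.2  0.   0.3]
60
rot [-0.03 -0.19  4.47] shift [  0.8 -21.7   0.3]
52
rot [-0.05 -0.19 12.47] shift [  5.7 -48.6   0.3]
44
rot [-0.06 -0.18 20.47] shift [ 14.2 -74.6   0.3]
36
rot [-0.07 -0.18 28.47] shift [ 26.3 -99.1   0.4]
28
rot [-0.08 -0.17 36.47] shift [  41.7 -121.7    0.4]
20
rot [-0.1  -0.17 44.47] shift [  60.1 -142.     0.5]
12
rot [-0.11 -0.16 52.47] shift [  81.1 -159.5    0.6]
6
rot [-0.12 -0.16 58.47] shift [  98.4 -170.6    0.7]
```

View pics/wrist13.png

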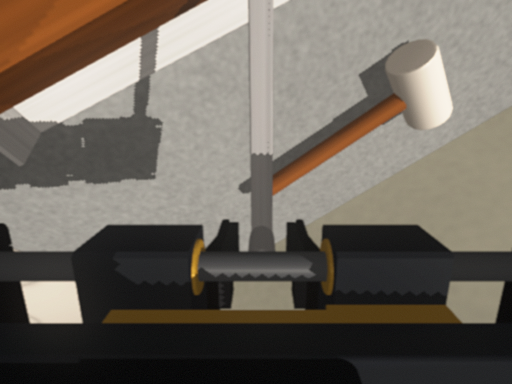

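```bash
python3 -m creep '[[[0,0,1.5,-0.2,-8,0,0.3],[0,-0.1,4.5,0.8,-21.7,0.3,0.3],[0,-0.2,8.5,2.8,-35.3,0.3,0.3],[0,-0.2,12.5,5.7,-48.6,0.3,0.3],[0,-0.2,16.5,9.5,-61.8,0.3,0.3],[0,-0.2,20.5,14.2,-74.6,0.3,0.3],[0,-0.2,24.5,19.8,-87.1,0.3,0.3],[-0.1,-0.2,28.5,26.3,-99.1,0.4,0.3],[-0.1,-0.2,28.5,26.3,-99.1,0.4,0.3]]]' 10;  python3 -c "
from kp import *
s=manip.state();print(s['finger_gap'],s['wrist_force'],s['moment'])
d=snap('wrist','14')
for th in (36,32,28,24,20,16,12,10): print(th);K(th,20,6)
print([proj(d,P(a,0,6)) for a in (84,126)])
"
```

```text
clock: 14.75
tool_pos: [0.6132, -0.1876, 0.165]
orientation: [0.24, 0.518, 0.816, 0.096]
wrist_force: [-0.4, 0.3, -0.3]
finger_gap: 0.0263
0.026313814472725558 [-0.39311628  0.34307497 -0.2973366 ] [ 0.11735348  0.13459623 -0.02676935]
36
rot [ 0.01  0.08 -0.14] shift [0.7 1.1 0.6]
32
rot [0.01 0.08 3.86] shift [  1.6 -12.5   0.6]
28
rot [0.01 0.08 7.86] shift [  3.4 -26.1   0.6]
24
rot [ 0.02  0.08 11.86] shift [  6.2 -39.5   0.6]
20
rot [ 0.02  0.08 15.86] shift [  9.8 -52.7   0.6]
16
rot [ 0.02  0.07 19.86] shift [ 14.4 -65.6   0.6]
12
rot [2.000e-02 7.000e-02 2.386e+01] shift [ 19.9 -78.1   0.5]
10
rot [2.000e-02 7.000e-02 2.586e+01] shift [ 23.  -84.2   0.5]
[[np.float64(158.25765822697082), np.float64(-48.4314056805045)], [np.float64(205.97371518072936), np.float64(-136.65354598316588)]]
```

View pics/wrist14.png

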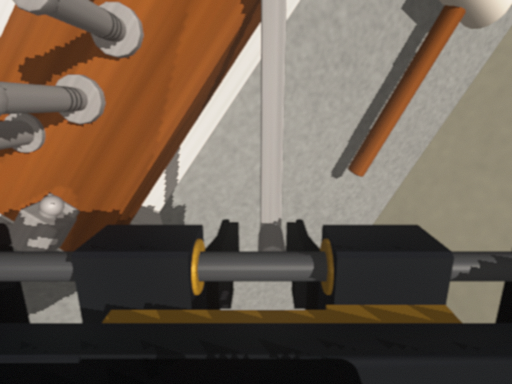

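```bash
python3 -m creep '[[[0,0,4,1.6,-12.5,0.6,0.3],[0,0,8,3.4,-26,0.6,0.3],[0,0,12,6.2,-39.5,0.6,0.3],[0,0,16,9.8,-52.7,0.6,0.3],[0,0,20,14.4,-65.6,0.6,0.3],[0,0,24,19.9,-78.1,0.5,0.3],[0,0,24,19.9,-78.1,0.5,0.3]]]' 10;  python3 -c "
from kp import *
s=manip.state();print(s['finger_gap'],s['wrist_force'],s['moment'])
d=snap('wrist','15')
for th in (12,10,8,6): print(th);K(th,20,6)
for a in (0,42,84): print(proj(d,P(a,0,6)))
"
```

```text
clock: 15.5
tool_pos: [0.5442, -0.2046, 0.1272]
orientation: [0.215, 0.675, 0.691, 0.144]
wrist_force: [0.3, -0.0, -0.3]
finger_gap: 0.026
0.026015391803937533 [ 0.33167924 -0.03867852 -0.2920777 ] [ 0.05434731  0.21746287 -0.00488978]
12
rot [ 0.05  0.09 -0.06] shift [ 0.2 -0.1  0.3]
10
rot [0.05 0.09 1.94] shift [ 0.5 -7.   0.3]
8
rot [0.05 0.09 3.94] shift [  1.1 -13.8   0.3]
6
rot [0.06 0.09 5.94] shift [  1.9 -20.6   0.3]
[np.float64(189.922355448365), np.float64(160.56741574017127)]
[np.float64(201.3719902971862), np.float64(83.62646613887888)]
[np.float64(214.41900604795742), np.float64(-4.048799892045622)]
```

View pics/wrist15.png

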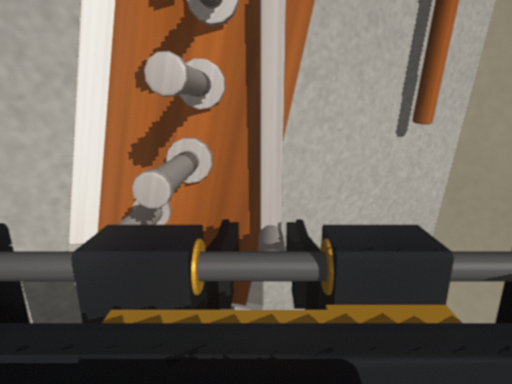

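```bash
python3 -m creep '[[[0,0,2,0.5,-7,0.3,0.3],[0,0,4,1.1,-13.8,0.3,0.3],[0,0,6,1.9,-20.6,0.3,0.3],[0,0,7,2.3,-24,0.3,0.3],[0,0,7,2.3,-24,0.3,0.3]]]' 10;  python3 -c "
from kp import *
s=manip.state();print(s['finger_gap'],s['wrist_force'],s['moment'])
d=snap('wrist','16')
for a in (0,42,84): print(proj(d,P(a,0,6)))
"
```

```text
clock: 16.05
tool_pos: [0.5237, -0.2035, 0.1152]
orientation: [0.206, 0.716, 0.649, 0.157]
wrist_force: [0.8, -0.2, -0.7]
finger_gap: 0.0266
0.026621545088849275 [ 0.81605369 -0.22065346 -0.74757234] [ 0.05535295  0.18477347 -0.01791365]
[np.float64(224.04880324737218), np.float64(168.47689583539676)]
[np.float64(228.14086799339688), np.float64(91.03817932128993)]
[np.float64(232.81229102695156), np.float64(2.635618153527446)]
```

View pics/wrist16.png

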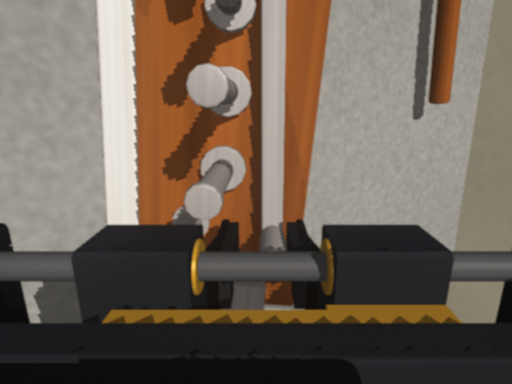

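```bash
python3 -c "
from kp import *
delta(P(-35.6,7.2,85),Rrack)"; python3 -m creep '[[[0,0,0,0,3,0,0.3],[0,0,0,0,3,-20,0.3],[0,0,0,0,3,-60,0.5],[0,0,5,0,3,-66,1],[0,0,5,0,-14,-66,1],[0,0,5,0,-14,-66,1],[0,0,5,0,-14,-66,1],[0,0,5,0,-14,-66,1],[0,0,5,0,-14,-66,1],[0,0,5,0,-14,-66,1]]]' 10;  python3 -c "
from kp import *
s=manip.state();print(s['finger_gap'],s['wrist_force'],s['moment'])
d=snap('wrist','17')
delta(P(-35.6,7.2,85),Rrack)
for a in (0,42,84): print(proj(d,P(a,0,6)))
print('thumb',proj(d,P(-35.6,-18.2,46)))
for th in (3,5.5,7): a=np.radians(th); print(th,proj(d,P(160.3-196*np.cos(a),13.8+196*np.sin(a),46)))
"
```

```text
rot [0.05 0.08 4.92] shift [  1.3 -17.2 -65.1]
clock: 17.1
tool_pos: [0.4798, -0.1966, 0.1656]
orientation: [0.199, 0.743, 0.617, 0.165]
wrist_force: [0.3, 0.0, 0.9]
finger_gap: 0.0816
0.0815665003171183 [0.26376718 0.03781414 0.89357942] [0.01560506 0.19192254 0.00183234]
rot [ 0.03  0.06 -0.07] shift [ 0.9 -3.4  0.8]
[np.float64(247.22079898606387), np.float64(152.12812145849676)]
[np.float64(246.34506523234077), np.float64(94.99882651185202)]
[np.float64(245.3808333374807), np.float64(32.09627412736677)]
thumb [np.float64(218.45925356021735), np.float64(213.70842729956985)]
3 [np.float64(281.0630669695208), np.float64(213.27844876134864)]
5.5 [np.float64(293.7191827190211), np.float64(212.35210096697526)]
7 [np.float64(301.3061329229425), np.float64(211.54550092057025)]
```

View pics/wrist17.png

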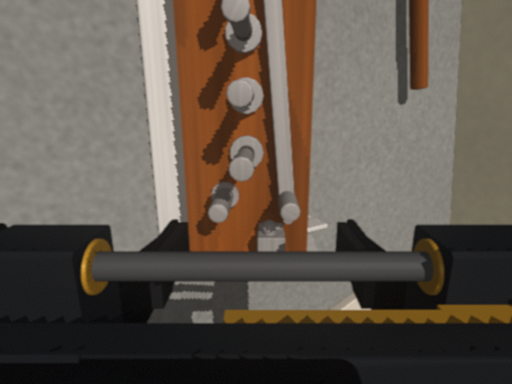

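```bash
python3 -c "
from kp import *
delta(P(-35.6,6,20),Rrack)"
```

```text
rot [ 0.03  0.06 -0.07] shift [ 1.  -4.7 65.8]
```

```bash
python3 -m creep '[[[0,0,0,1,-4.7,0,1],[0,0,0,1,-4.7,30,1],[0,0,0,1,-4.7,55,1],[0,0,0,1,-4.7,65.5,1],[0,0,0,1,-4.7,65.5,1]]]' 25;  python3 -c "
from kp import *
s=manip.state();print(s['finger_gap'],s['wrist_force'],s['moment'])
p=F.T@(s['tool_pos']-B1)*1000; print(p)
d=snap('wrist','18'); crop(d,100,100,420,330,2.4,'w18c')
delta(P(-35.6,6,20),Rrack)
"
```

```text
clock: 17.65
tool_pos: [0.5072, -0.1999, 0.1042]
orientation: [0.197, 0.743, 0.617, 0.165]
wrist_force: [-0.3, -0.4, -0.7]
finger_gap: 0.0866
0.08662247093682024 [-0.32990548 -0.43805311 -0.6679194 ] [0.08645873 0.23093631 0.01859303]
[  3.82961405 -34.75545948  18.82832491]
rot [-0.09 -0.01 -0.08] shift [-0.5  1.2 -0.3]
```

View pics/w18c.png

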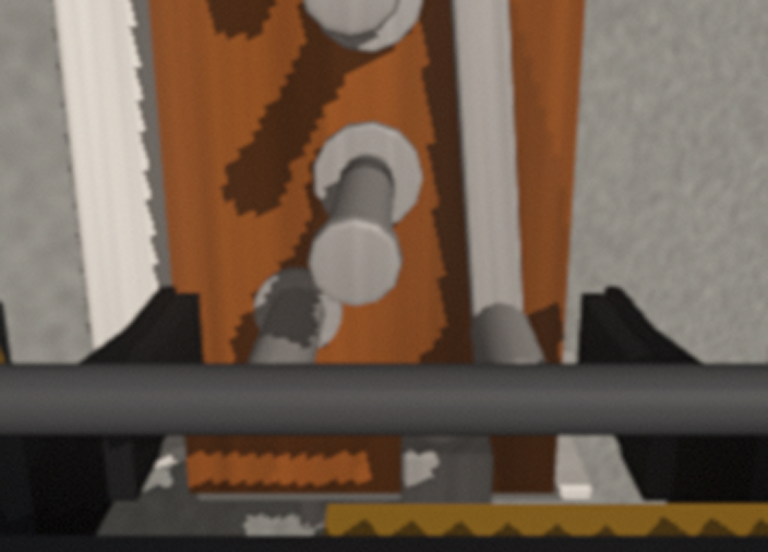

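```bash
python3 -m creep '[[[0,0,0,-0.5,1.5,-0.3,0.77],[0,0,0,-0.5,1.5,-0.3,0.77],[0,0,0,-0.5,1.5,-0.3,0.77],[0,0,0,-0.5,1.5,-0.3,0.77],[0,0,0,-0.5,1.5,-0.3,0.77]]]' 25;  python3 -c "
from kp import *
s=manip.state();print(s['finger_gap'],s['wrist_force'],s['moment'])
p=F.T@(s['tool_pos']-B1)*1000; print(p, 'fingers',p[0]-s['finger_gap']*500,p[0]+s['finger_gap']*500)
d=snap('wrist','19'); crop(d,100,100,420,330,2.4,'w19c')
"
```

```text
clock: 18.2
tool_pos: [0.5086, -0.2011, 0.1068]
orientation: [0.199, 0.743, 0.617, 0.165]
wrist_force: [0.1, -0.3, -1.0]
finger_gap: 0.0673
0.06733932847572328 [ 0.14377483 -0.28297125 -1.04241773] [0.00270588 0.22384534 0.00071321]
[  6.54272021 -35.72507482  20.24558052] fingers -27.12694403091376 40.212384444809516
```

View pics/w19c.png

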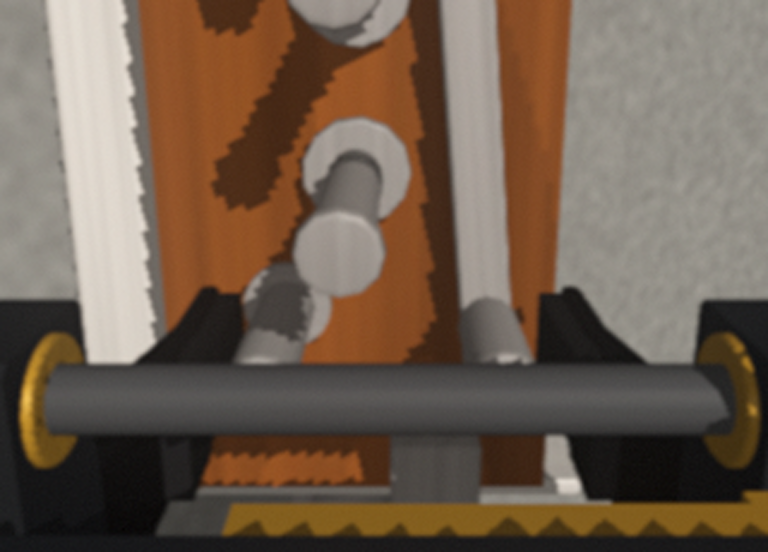

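```bash
python3 -m creep '[[[0,0,0,0,-0.8,0,0.73],[0,0,0,0,-1.6,0,0.7],[0,0,0,0,-3,0,0.67],[0,0,0,0,-4.1,0,0.645],[0,0,0,0,-4.1,0,0.645]]]' 25;  python3 -c "
from kp import *
s=manip.state();print(s['finger_gap'],s['wrist_force']@F,s['moment'])
p=F.T@(s['tool_pos']-B1)*1000; print(p, 'fingers',p[0]-s['finger_gap']*500,p[0]+s['finger_gap']*500)
d=snap('wrist','20'); crop(d,100,100,420,330,2.4,'w20c')
"
```

```text
clock: 18.75
tool_pos: [0.5049, -0.2003, 0.1044]
orientation: [0.198, 0.743, 0.617, 0.165]
wrist_force: [-0.9, 0.6, -0.2]
finger_gap: 0.0565
0.05650879506767374 [-0.93059432  0.41107292  0.34832274] [ 0.02625667  0.44986909 -0.02649273]
[  2.03460138 -35.60470358  20.09840691] fingers -26.219796152201948 30.288998915471797
```

View pics/w20c.png

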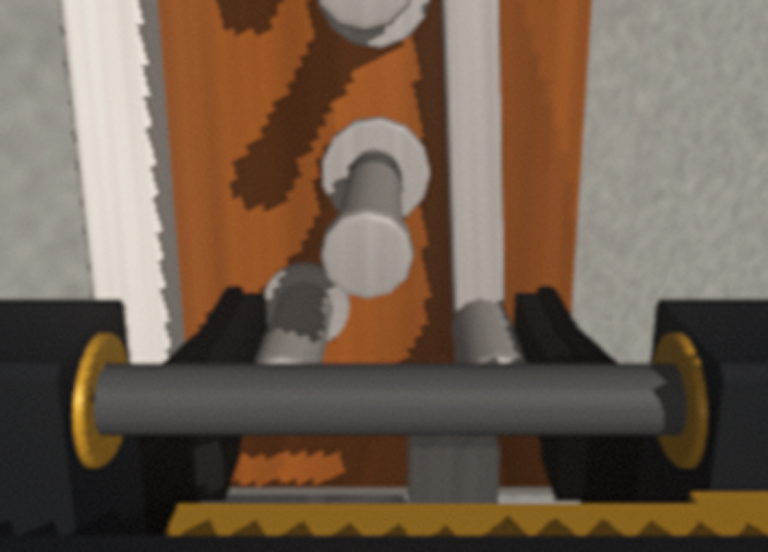

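```bash
python3 -m creep '[[[0,0,0,0,-1.0,0,0.61],[0,0,0,0,-2.3,0,0.58],[0,0,0,0,-3.4,0,0.55],[0,0,0,0,-4,0,0.52],[0,0,0,0,-4.2,0,0.45],[0,0,0,0,-4.2,0,0.45],[0,0,0,0,-4.2,0,0.45]]]' 25;  python3 -c "
from kp import *
s=manip.state();print(s['finger_gap'],s['wrist_force']@F,s['moment'])
p=F.T@(s['tool_pos']-B1)*1000; print(p, 'fingers',p[0]-s['finger_gap']*500,p[0]+s['finger_gap']*500)
d=snap('wrist','21'); crop(d,100,100,420,330,2.4,'w21c')
"
```

```text
clock: 19.5
tool_pos: [0.5002, -0.1993, 0.1014]
orientation: [0.197, 0.743, 0.618, 0.164]
wrist_force: [-5.8, -0.4, 2.4]
finger_gap: 0.0446
0.04461445046002374 [-3.69354037 -1.4433606   4.91209261] [-0.11039264  1.04829568 -0.05819657]
[ -3.66132322 -35.43185591  19.83994748] fingers -25.968548445508702 18.645902014515038
```

View pics/w21c.png

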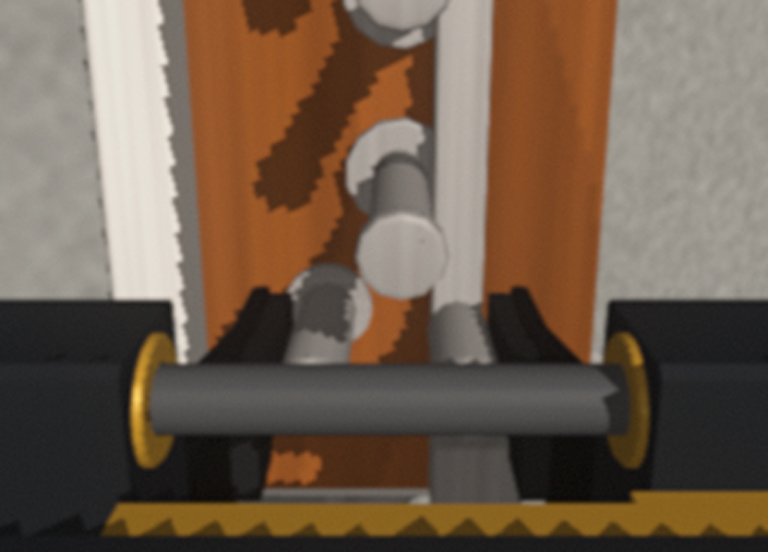

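```bash
python3 -m creep '[[[0,0,0,0,-0.6,-0.3,0.4],[0,0,0,0,-0.6,-0.3,0.4],[0,0,0,0,-0.6,-0.3,0.4]]]' 30;  python3 -c "
from kp import *
s=manip.state();print(s['finger_gap'],s['wrist_force']@F,s['wrist_force'],s['moment'])
p=F.T@(s['tool_pos']-B1)*1000; print(p, 'fingers',p[0]-s['finger_gap']*500,p[0]+s['finger_gap']*500)
"
```

```text
clock: 19.85
tool_pos: [0.4996, -0.1992, 0.1013]
orientation: [0.197, 0.743, 0.618, 0.165]
wrist_force: [3.0, 0.5, -2.9]
finger_gap: 0.0441
0.0441275835081891 [ 0.9901211   0.99409875 -3.95264509] [ 2.96750056  0.4610348  -2.92803051] [-0.06710335 -0.00841467 -0.07980087]
[ -4.16503388 -35.44407906  20.11951287] fingers -26.228825638400192 17.898757869788906
```

Shut as far as the gap says. Release slowly, lift straight off and look.

```bash
python3 -m creep '[[[0,0,0,0,0.3,0.2,0.5],[0,0,0,0,0.3,0.2,0.6],[0,0,0,0,0.5,0.2,0.72],[0,0,0,0,1,0,0.75],[0,0,0,0,2,0,0.75],[0,0,0,0,2,0,0.75],[0,0,0,0,2,-30,0.75],[0,0,0,0,2,-70,0.75],[0,0,0,-10,2,-110,0.75],[0,0,0,-20,2,-130,0.75],[0,0,0,-20,2,-130,0.75]]]' 10;  python3 -c "
from kp import *
s=manip.state();print(s['finger_gap'],s['wrist_force'])
d=snap('wrist','22'); crop(d,190,100,340,250,4,'w22c')
for a in (0,42,84,126): print(np.round(proj(d,P(a,0,6)),1))
print('thumb',proj(d,P(-35.6,-18.2,46)))
for th in (0,1,2,3): a=np.radians(th); print(th,proj(d,P(160.3-196*np.cos(a),13.8+196*np.sin(a),46)))
"
```

```text
clock: 20.95
tool_pos: [0.4348, -0.2097, 0.2194]
orientation: [0.201, 0.743, 0.617, 0.164]
wrist_force: [0.4, 0.0, 0.4]
finger_gap: 0.0652
0.06519431029852008 [0.41040303 0.02948628 0.39188114]
[259.7 118.8]
[259.5  72. ]
[259.3  21.4]
[259.1 -33.4]
thumb [np.float64(238.48426449452685), np.float64(163.62951671292404)]
0 [np.float64(275.59939868840917), np.float64(163.65776449640555)]
1 [np.float64(279.56589116543876), np.float64(163.6144745068592)]
2 [np.float64(283.53231949137825), np.float64(163.50299186716282)]
3 [np.float64(287.4981743131633), np.float64(163.3233185666857)]
```

View pics/w22c.png

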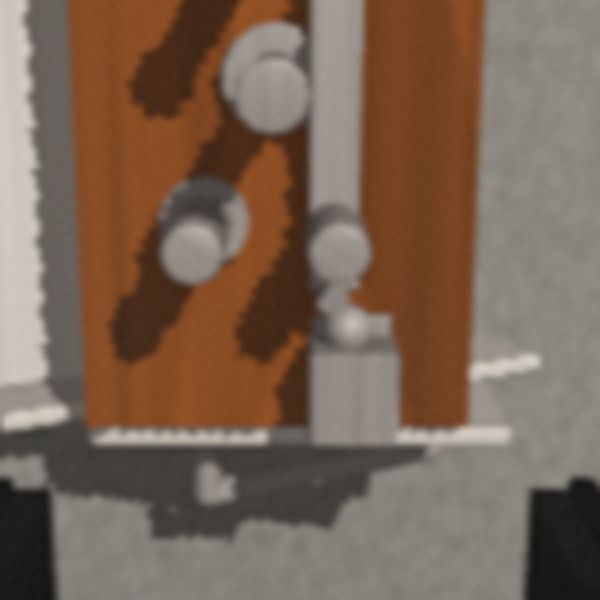

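View pics/wrist22.png

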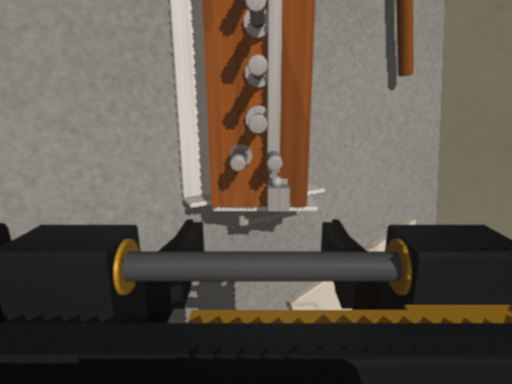

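```bash
python3 -m creep '[[[0,0,0,0,0,-40,0.75],[0,0,0,0,0,-40,0.75],[0,0,0,0,0,-40,0.75]]]'; python3 -c "
from kp import *
t=snap('top','2');s=snap('scene','2')
a=cv2.resize(t['frame'][120:240,205:355],(390,312),interpolation=cv2.INTER_CUBIC);b=cv2.resize(s['frame'][165:265,190:310],(374,312),interpolation=cv2.INTER_CUBIC)
cv2.imwrite('pics/fin.png',np.hstack([a,b]))
st=manip.state();print(st['clock'],st['wrist_force'])"
```

```text
clock: 21.3
tool_pos: [0.4151, -0.2048, 0.251]
orientation: [0.199, 0.743, 0.617, 0.164]
wrist_force: [-0.1, -0.9, -0.3]
finger_gap: 0.0652
21.4 [ 0.18107612 -0.58825873 -0.18303484]
```

View pics/fin.png

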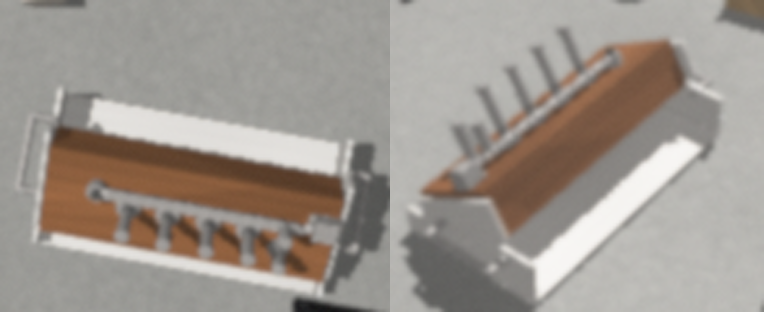

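View pics/top2.png

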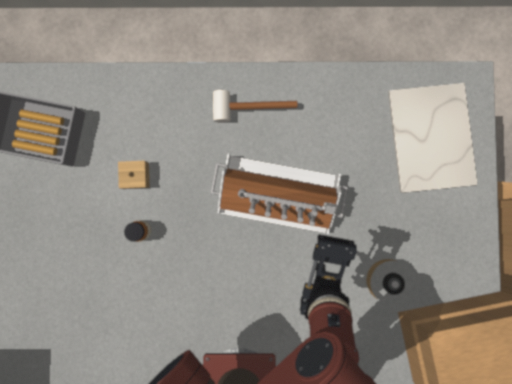

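Every view shows the same result: four punches in line, the bar shut in the catch, and the rack, jar, drum and mallet where they were. I'm handing in.

```bash
python3 -c "
from h import *
print(manip.hand_in())"
```

```text
the job is handed in; nothing more can be done
None
```

The punch is home in the empty bore (bore 3), the keeper bar is swung over the collars and pinched shut in the catch. I handed in at about 21.4 s of the 67 s, with the gripper clear of everything; no verdict was reported.

- **Punch:** I pressed it in until it met about 15 N along the bore, then let go. In the scene view its head is evenly in line with the other three. The close wrist view put its head 1.4 mm off centre, which fits the bore's slack.
- **Keeper:** The pinch was at 25 to 30 N. After release the two posts stood 37 px apart in the wrist image; a fully shut bar predicts 37.1 px, and the latch limit (0.016 rad) would add about 3.6 px. The bar's end lies past the spring ball.
- **Rack:** It stayed in place to within about 1 mm by the images. The level push was about 6 N during the pinch and about 11 N for a moment while seating the punch. That is above the 4 to 6 N that slides the rack, so it may have crept by a fraction of a millimetre.
- **Other things:** The jar, drum, mallet and the other punches look unmoved.
- **Checks that disagreed:** The top camera differed from the wrist camera by 2 to 3 mm along y, so I relied on the wrist camera. The punch was held about 4 degrees tilted in the grip, which I corrected before inserting it. My first close on the punch stopped 14.5 mm apart, probably on the head, so I gripped again 9 mm lower on the stem.

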